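Swap bottle and cup in the tray, then nest and cover the cups

TASK

The bottle and the cup in the two-bay tray stand on the wrong sides: swap them first, so that each stands upright in the middle of the other's bay. Then collect all the other cups from the worktop, nest them upright into that cup as one straight stack in its new bay, and finally put the dust cover on top of the stack. Do not tip the bottle over or disturb the timer, dropper bottle and marker pen.

Things in the scene. Friction and masses are not known exactly. Their poses are not given: they have to be found in the camera images.
- tray: grey two-bay tray, 130 x 310 x 14 mm, fixed to the worktop; origin under its centre on the worktop, y along its long side, where the two bays lie 85 mm either side of the centre; steel grips at both ends stick out 20 mm
- bay_a (a point): middle of the floor of the bay on the tray's +y side (left): a square recess 100 x 100 mm, 10 mm deep, floor 4 mm above the worktop; axes as the tray's
- bay_b (a point): middle of the floor of the bay on the tray's -y side (right), the same size
- bottle_mid (a point): clear glass bottle with a screw cap, 85 mm wide, 182 mm tall, about 0.35 kg; starts in one bay. Grip it by the cap: 55 mm across, of which only the top 16 mm stand clear of the bottle's shoulder (166 to 182 mm up), so the fingertips go no lower than that. The point is on its axis half-way up, 91 mm above its underside and 91 mm below the top of the cap; z up along its axis
- base_cup_mid (a point): round white plastic cup, tapered: 65 mm tall, 35 mm wide at the foot, 58 mm at the rim, where a straight band 10 mm high can be gripped; wall 2.5 mm; its solid weighted foot fills the lowest 26 mm, so a cup nested in another stands 26 mm higher than that one, with about 2 mm of play all round; 80 g. This one starts in the other bay and is the bottom one of the stack. The point is on its axis half-way up, 32.5 mm above its underside; z along its axis, up towards the open mouth
- cover_knob (a point): grey dust cover for a cup, 50 g: disc 60 mm across and 4 mm thick with a plug below it, 44 mm across and 8 mm high, that goes loosely into a cup's mouth (53 mm inside), and an upright knob 18 mm thick and 28 mm high on top of the disc. It lies on the worktop plug down, disc top 12 mm above it. The point is on the axis in the knob, 30 mm above the plug's underside (10 mm below the knob's top); z up. On a cup, this point is 54.5 mm above that cup's half-way point
- cup_1_mid (a point): round white plastic cup, tapered: 65 mm tall, 35 mm wide at the foot, 58 mm at the rim, where a straight band 10 mm high can be gripped; wall 2.5 mm; its solid weighted foot fills the lowest 26 mm, so a cup nested in another stands 26 mm higher than that one, with about 2 mm of play all round; 80 g. Stands loose on the worktop, or is absent. The point is on its axis half-way up, 32.5 mm above its underside; z along its axis, up towards the open mouth
- cup_2_mid (a point): round white plastic cup, tapered: 65 mm tall, 35 mm wide at the foot, 58 mm at the rim, where a straight band 10 mm high can be gripped; wall 2.5 mm; its solid weighted foot fills the lowest 26 mm, so a cup nested in another stands 26 mm higher than that one, with about 2 mm of play all round; 80 g. Stands loose on the worktop, or is absent. The point is on its axis half-way up, 32.5 mm above its underside; z along its axis, up towards the open mouth
- cup_3_mid (a point): round white plastic cup, tapered: 65 mm tall, 35 mm wide at the foot, 58 mm at the rim, where a straight band 10 mm high can be gripped; wall 2.5 mm; its solid weighted foot fills the lowest 26 mm, so a cup nested in another stands 26 mm higher than that one, with about 2 mm of play all round; 80 g. Stands loose on the worktop, or is absent. The point is on its axis half-way up, 32.5 mm above its underside; z along its axis, up towards the open mouth
- cup_4_mid (a point): round white plastic cup, tapered: 65 mm tall, 35 mm wide at the foot, 58 mm at the rim, where a straight band 10 mm high can be gripped; wall 2.5 mm; its solid weighted foot fills the lowest 26 mm, so a cup nested in another stands 26 mm higher than that one, with about 2 mm of play all round; 80 g. Stands loose on the worktop, or is absent. The point is on its axis half-way up, 32.5 mm above its underside; z along its axis, up towards the open mouth
- timer: white bench timer lying on the worktop, 62 x 62 x 18 mm, not part of the job; origin under its centre
- dropper: small brown dropper bottle, 33 mm wide, 94 mm tall, standing on the worktop, not part of the job; origin under its centre
- marker: marker pen lying on the worktop, 131 mm long, 14 mm thick, not part of the job; origin under its middle
There are look-alikes about, which are no part of the job. What is shaped like the part that bears cover_knob but purple or yellow is not meant.

How it is judged:
On the way, in this order (a step that is already met when the one before it is completed fails the run):
1. the bottle and the tray's cup stand in each other's bay (((horizontal distance between bottle_mid and bay_a below 0.02 m and z of bottle_mid in the frame of bay_a below 0.097 m and angle between each of bottle_mid, base_cup_mid's own z axis and vertical below 0.12 rad and horizontal distance between base_cup_mid and bay_b below 0.033 m and z of base_cup_mid in the frame of bay_b below 0.0385 m) or (horizontal distance between bottle_mid and bay_b below 0.02 m and z of bottle_mid in the frame of bay_b below 0.097 m and angle between each of bottle_mid, base_cup_mid's own z axis and vertical below 0.12 rad and horizontal distance between base_cup_mid and bay_a below 0.033 m and z of base_cup_mid in the frame of bay_a below 0.0385 m)) and distance of bottle_mid from where it was at the start of the episode above 0.12 m and distance of base_cup_mid from where it was at the start of the episode above 0.09 m and linear speed of each of bottle, base_cup below 0.02 m/s), for 0.2 s.
2. all the other cups are nested in that cup (horizontal distance between each of cup_1_mid, cup_2_mid, cup_3_mid, cup_4_mid and base_cup_mid below 0.014 m and angle between each of cup_1_mid, cup_2_mid, cup_3_mid, cup_4_mid's own z axis and vertical below 0.12 rad and z of cup_1_mid in the frame of base_cup_mid between 0.018 and 0.115 m and linear speed of each of cup_1, cup_2, cup_3, cup_4 below 0.02 m/s and z of cup_2_mid in the frame of base_cup_mid between 0.018 and 0.115 m and z of cup_3_mid in the frame of base_cup_mid between 0.018 and 0.115 m and z of cup_4_mid in the frame of base_cup_mid between 0.018 and 0.115 m), for 0.2 s.
At the end, for the whole second after the job is handed in: Bottle and first cup upright on the floor of each other's bay (within 20 and 33 mm of its middle); all other cups nested upright in that cup, axes within 14 mm; cover level on the topmost cup, within 14 mm of the stack's axis; all at rest, tilts under 0.12 rad (all of step 1 and all of step 2 and horizontal distance between cover_knob and base_cup_mid below 0.014 m and angle between cover_knob's own z axis and vertical below 0.12 rad and linear speed of cover below 0.02 m/s and z of cover_knob in the frame of cup_1_mid above 0.035 m and z of cover_knob in the frame of cup_2_mid above 0.035 m and z of cover_knob in the frame of cup_3_mid above 0.035 m and z of cover_knob in the frame of cup_4_mid above 0.035 m); the robot touches nothing.
It fails at once if the bottle is tipped over (angle between bottle_mid's own z axis and vertical above 0.6 rad).
It fails at once if the timer is disturbed (moved 25 mm) (distance of timer from where it was at the start of the episode above 0.025 m).
It fails at once if the dropper bottle is disturbed (moved 25 mm) (distance of dropper from where it was at the start of the episode above 0.025 m).
It fails at once if the marker pen is disturbed (moved 25 mm) (distance of marker from where it was at the start of the episode above 0.025 m).
Of cup_1, cup_2, cup_3, cup_4 only 3 to 4 are there at a start; the rules pass over those that are not, and their reading is None.
At some moment in a run one of cover may be knocked a few centimetres aside while the robot is not near it.
It also fails if it takes over 210 s, if anything falls off the work surface, if the arm or the gripper's body presses on something with over 40 N, if the wrist force passes 120 N, or if a joint passes its speed limit or range.

ROBOT

A 6-joint arm with a two-finger parallel gripper is mounted at the origin on a cart in front of the work surface, level with it; the furniture and walls round the work are solid. World frame = base frame: x ahead of the robot, y to its left, z up, the work surface at z = 0. Lengths are in m, angles in rad, forces in N, time in s.
With the tool pointing down it reaches from about 0.4 to 0.825 m from the base axis. Payload 7 kg.
Tool frame: the origin (TCP) lies between the finger pads; the fingertips stand 11 mm ahead of it and the grasp point (between the pads) lies 8 mm behind it (arm.tips_ahead is the distance from the TCP to the fingertips, in m); z points along the fingers, x is the direction in which the jaws open and shut, and the axes are right-handed (so a half turn about z gives the same grasp; the last joint's range is limited). The gripper opens to 88 mm and grips with 3 to 60 N. Pads are 19 mm wide; open, the fingers measure 130 mm over their backs; the gripper's body (78 mm by 193 mm) begins 47 mm behind the grasp point.
Start: joints at [1.453, 0.359, 0.012, 0, -1.224, -0.288], TCP at [0.266, 0.62, 0.238] pointing down, gripper open.
Joint ranges: [-3.07, 3.07], [-1.43, 2.12], [-1.02, 1.25], [-3.03, 1.67], [-3.05, -0], [-3.03, 3.03]. Speed limits (rad/s): [2.39, 2.39, 3.01, 3.14, 3.14, 3.14].

INTERFACE

Orientations are given as [roll, pitch, yaw] about the fixed x, y, z axes, in that order (R = Rz(yaw) Ry(pitch) Rx(roll)).
In Python, from station import arm, optics, finder gives the robot as it stands. The module is installed in compiled form; this text tells all that it offers.
- The arm moves only by the tool apply_moves, never from a script. Its argument "increments" is one flat list of numbers, 6 for each row, row after row: the shift along the world's x, y, z in m, then the turn, a rotation vector about the world's x, y, z in rad. In form: [tx, ty, tz, rx, ry, rz, tx, ty, tz, rx, ry, rz, ...]. A call has 1 to 20 rows; each row shifts and turns the pose as measured when the row begins; what a row does not reach is not made up. A row lasts 1/12 s, in which the tool goes at most 41.7 mm and 7.16 degrees, less where a joint would pass 70% of its speed; a pose out of reach is approached as far as the arm can. A call with a gripper value outside its range is refused whole. "hand" is the closure, from 0 (fully open) to 1 (shut), set as the call begins (left out, the last holds). The fingers move at their own pace and stop on an object; "force" is the grip in N (left out, the last holds). Time passes only in rows, so rows that do not move let the fingers close. It gives the time, the measured TCP pose, the force and the opening at its end, in the units of the state.
- arm.get_state(): the state, without advancing time (a new reading comes with each control period).
- optics.grab_frame(name): name is "side" or "top" or "wrist"; returns the picture (384x512x3 uint8, red, green, blue); there is no depth.
- optics.camera_model(name): a dict with "fx", "fy", "cx", "cy" (pixels), "world_to_cam" (4x4, takes a point from world to camera coordinates); the wrist camera has in their place "T_tool_cam" (4x4, takes a point from camera to tool coordinates, whose origin is the TCP and whose axes are the tool frame's). Camera axes: x right, y up, looking along -z (the intrinsics and any distortion apply to the point x, -y, -z); pixel columns grow to the right and rows downward; lengths in m; the calibration is good to about 2 mm. A picture is of the moment at which its call begins: read the wrist's pose just before it. camera_model takes no time and is no camera call.
- arm.job_done(): hands the job in, once; it reports no verdict.
Trained networks look in the newest picture that a camera, given by its name, has taken for a name from the list of things; names that differ only in an ending like _2 or _b are one class to them, and where a whole thing is asked for, a point or a joint stands for the part that bears it (a point fixed in the world has none). Each returns a list of dicts, best first, with "conf" (0 to 1); they miss things now and then, are a little off and sometimes report something else, mostly with a low value. They report only what shows in the picture. A call takes as long as a camera call. They do not tell look-alikes from the thing itself.
- finder.find_in(camera, name): "box" ([left, top, right, bottom] in pixels, round what is visible of it).
- finder.landmark_of(camera, name): "point" ([column, row] in pixels: a listed point, or the origin of a listed thing).
The state is a dict: "t": time; "q": joint angles; "qd": joint speeds; "joint_efforts": joint torques, N m; "eef_pos": TCP position; "ee_rot": TCP orientation; "force": force on the tool from outside, world axes, zero at the start; "moment": the same for the moment, N m; "width": finger opening in m.
Only numpy, scipy, OpenCV 4.12 (cv2) and the standard library are available. Lean on these libraries where they do the work, as an engineer would, in place of code of your own. Each camera call takes 0.05 s, during which the arm holds its last target. There are 200 camera calls.

## Working session

There is one attempt and no reset: what is moved stays moved. The work goes in short steps, Python scripts to look and compute and a tool call to move; the robot and the scene stay as the last step left them, time stands still between calls to the robot, and variables do not carry over. Pictures are saved under pics/ and viewed, about 12 in all and at most 16, crops included, and the job is handed in when it is done.

Besides the shell and the picture viewer there is one more tool, called after "Call:" by a JSON object that holds its "method" and its "body". apply_moves: Moves the arm, as the interface text tells. Its arguments: {"type":"object","properties":{"increments":{"type":"array"},"hand":{"type":"number"},"force":{"type":"number"}},"required":["increments"]}

```bash
mkdir -p pics
cat > h.py <<'E'
import numpy as np, cv2
from scipy.spatial.transform import Rotation as R
from station import arm, optics, finder
def ray(cam,px,st=None):
    m=optics.camera_model(cam)
    d=np.array([(px[0]-m['cx'])/m['fx'],-(px[1]-m['cy'])/m['fy'],-1.0])
    if cam=='wrist':
        st=st or arm.get_state(); T=np.eye(4); T[:3,:3]=R.from_euler('xyz',st['ee_rot']).as_matrix(); T[:3,3]=st['eef_pos']
        C=T@np.array(m['T_tool_cam'])
    else: C=np.linalg.inv(np.array(m['world_to_cam']))
    return C[:3,3],C[:3,:3]@d
def at_z(cam,px,z,st=None):
    o,d=ray(cam,px,st); return o+d*(z-o[2])/d[2]
def tri(ca,pa,cb,pb):
    o1,d1=ray(ca,pa);o2,d2=ray(cb,pb)
    s=np.linalg.lstsq(np.c_[d1,-d2],o2-o1,rcond=None)[0]
    a,b=o1+s[0]*d1,o2+s[1]*d2
    return (a+b)/2,np.linalg.norm(a-b)
def save(cam,name,crop=None,scale=1):
    im=optics.grab_frame(cam); o=im[...,::-1]
    if crop: o=o[crop[1]:crop[3],crop[0]:crop[2]]
    cv2.imwrite('pics/'+name,cv2.resize(o,None,fx=scale,fy=scale,interpolation=cv2.INTER_CUBIC)); return im
E
python3 - <<'E'
from h import *
np.set_printoptions(precision=4,suppress=True)
st=arm.get_state(); print({k:np.round(v,3) for k,v in st.items()}, arm.tips_ahead)
a=save('top','top0.png',None,1.5); b=save('side','side0.png',None,1.5)
for c in('top','side'):
    m=optics.camera_model(c); print(c,{k:v for k,v in m.items() if k!='world_to_cam'},np.linalg.inv(m['world_to_cam'])[:3])
    for n,z in(('bottle_mid',.095),('base_cup_mid',.0325),('cover_knob',.03),('bay_a',.004),('bay_b',.004),('tray',0),('timer',0),('dropper',0),('marker',0)):
        print(c,n,[(round(l['conf'],2),np.round(l['point'],0),at_z(c,l['point'],z)[:2]) for l in finder.landmark_of(c,n)])
print(optics.camera_model('wrist'))
E
```

```text
{'t': np.float64(0.0), 'q': array([ 1.453,  0.359,  0.011, -0.   , -1.224, -0.288]), 'qd': array([-0.003, -0.001, -0.   , -0.001, -0.001,  0.001]), 'joint_efforts': array([ -0.001, -58.272,  29.306,   6.997,   0.007,  -0.   ]), 'eef_pos': array([0.266, 0.62 , 0.237]), 'ee_rot': array([-3.141, -0.002, -1.977]), 'force': array([0.255, 0.205, 0.775]), 'moment': array([ 0.014, -0.   ,  0.017]), 'width': np.float64(0.088)} 0.011
top {'fx': 394.1778624527648, 'fy': 394.1778624527648, 'cx': 257.06629348357893, 'cy': 193.70526861532323} [[-0.0131  0.9943 -0.1058  0.4433]
 [-0.9999 -0.0122  0.009   0.0782]
 [ 0.0077  0.1059  0.9944  1.2675]]
top bottle_mid [(0.84, array([274., 194.]), array([0.568 , 0.0175]))]
top base_cup_mid []
top cover_knob [(0.81, array([233., 150.]), array([0.7165, 0.1414])), (0.75, array([236., 242.]), array([0.4251, 0.1358])), (0.71, array([219., 199.]), array([0.5596, 0.1881])), (0.67, array([126., 238.]), array([0.4407, 0.4757])), (0.26, array([220., 200.]), array([0.5561, 0.1831]))]
top bay_a [(0.92, array([272., 196.]), array([0.5706, 0.0187]))]
top bay_b [(0.92, 
[... 1275 characters left out ...]
6.]), array([0.5557, 0.1992]))]
side tray [(0.8, array([264., 201.]), array([0.551 , 0.1015])), (0.47, array([259., 191.]), array([0.5502, 0.173 ]))]
side timer [(0.44, array([344., 237.]), array([ 0.7345, -0.1752])), (0.3, array([225., 193.]), array([0.4237, 0.2001]))]
side dropper [(0.58, array([240., 169.]), array([0.5223, 0.3611]))]
side marker [(0.5, array([204., 176.]), array([0.3721, 0.3502]))]
{'fx': 290.967442729458, 'fy': 290.967442729458, 'cx': 256.3059204725802, 'cy': 191.23953219489508, 'T_tool_cam': array([[ 1.    , -0.    ,  0.0002,  0.0004],
       [ 0.    , -0.9623, -0.2719, -0.0733],
       [ 0.0002,  0.2719, -0.9623, -0.146 ],
       [ 0.    ,  0.    ,  0.    ,  1.    ]])}
```

View pics/top0.png

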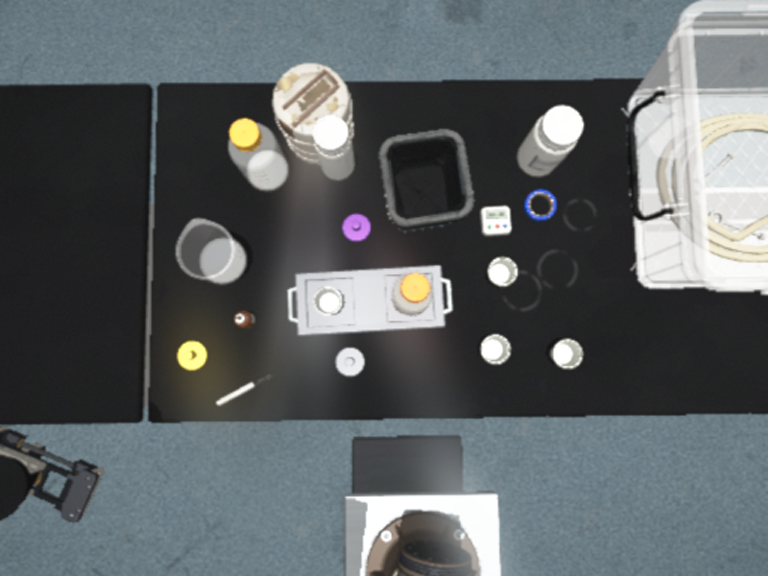

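View pics/side0.png

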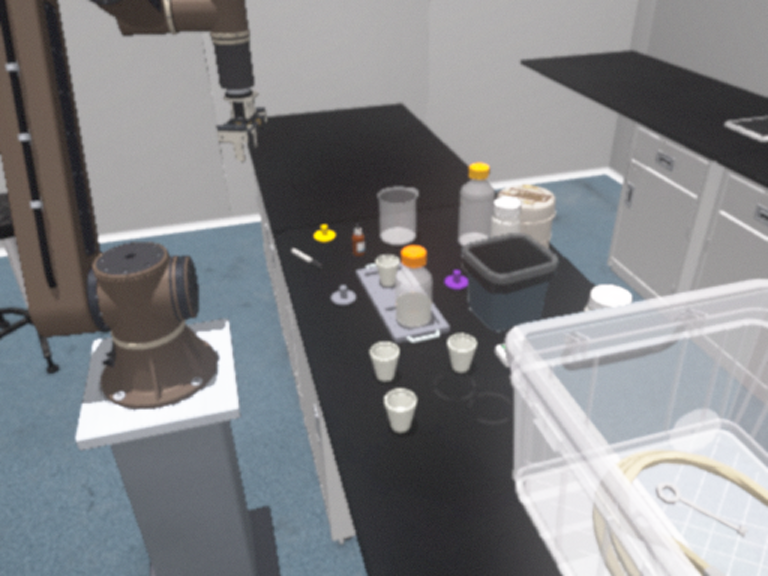

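The top view shows the base cup in the left bay (328,301), the bottle in the right bay (413,290) and three loose cups at (502,271), (494,348) and (567,353). The grey cover is at (349,362). The purple and yellow covers are decoys. I see no fourth cup.

```bash
cat > m.py <<'E'
from h import *
np.set_printoptions(precision=4,suppress=True)
def blob(im,f,box):
    h=cv2.cvtColor(im,cv2.COLOR_RGB2HSV).astype(int); m=f(h).astype(np.uint8); M=np.zeros_like(m); x0,y0,x1,y1=box; M[y0:y1,x0:x1]=m[y0:y1,x0:x1]
    ys,xs=np.nonzero(M); return (xs.mean(),ys.mean()),len(xs)
E
python3 - <<'E'
from m import *
t=cv2.imread('pics/top0.png'); t=cv2.resize(t,(512,384),interpolation=cv2.INTER_AREA)[...,::-1].copy()
s=cv2.imread('pics/side0.png'); s=cv2.resize(s,(512,384),interpolation=cv2.INTER_AREA)[...,::-1].copy()
org=lambda h:(h[...,0]<22)&(h[...,1]>120)&(h[...,2]>120)
a=blob(t,org,(260,175,295,210)); b=blob(s,org,(260,160,290,180)); print(a,b,'cap top-plane',at_z('top',a[0],.186),tri('top',a[0],'side',b[0]))
lo=lambda h:(h[...,1]<60)&(h[...,2]>90)
for n,bx in(('base',(205,185,232,215)),('c1',(322,168,348,194)),('c2',(316,220,344,246)),('c3',(364,222,392,250)),('cover',(220,228,246,254))):
    if n=='base': 
        continue
    c,k=blob(t,lo,bx); print(n,np.round(c,1),k,'z065',at_z('top',c,.065)[:2],'z.033',at_z('top',c,.033)[:2],'z012',at_z('top',c,.012)[:2])
for cam in('top','side'):
    optics.grab_frame(cam)
    for n,z in(('cup_1_mid',.0325),):
        print(cam,n,[(round(l['conf'],2),np.round(l['point'],1),at_z(cam,l['point'],z)[:2]) for l in finder.landmark_of(cam,n)])
        print([(round(l['conf'],2),np.round(l['box'],1)) for l in finder.find_in(cam,n)])
    print([(round(l['conf'],2),np.round(l['box'],1)) for l in finder.find_in(cam,'tray')])
    print([(round(l['conf'],2),np.round(l['box'],1)) for l in finder.find_in(cam,'cover_knob')])
# tray corners eyeballed at 1.5x
for p in((297,274),(441,266),(444,327),(299,335)): print(at_z('top',np.array(p)/1.5,.014))
E
```

```text
((np.float64(274.7659574468085), np.float64(194.17021276595744)), 47) ((np.float64(275.6256983240223), np.float64(171.05027932960894)), 179) cap top-plane [0.5564 0.0196 0.186 ] (array([0.562 , 0.0177, 0.1701]), np.float64(0.00809036575046883))
c1 [334.8 180.5] 337 z065 [ 0.6092 -0.1728] z.033 [ 0.6136 -0.1794] z012 [ 0.6165 -0.1838]
c2 [330.  232.4] 347 z065 [ 0.4501 -0.1529] z.033 [ 0.4503 -0.159 ] z012 [ 0.4504 -0.1631]
c3 [377.8 235.5] 350 z065 [ 0.4389 -0.2981] z.033 [ 0.4387 -0.3081] z012 [ 0.4387 -0.3147]
cover [232.7 240.7] 325 z065 [0.4291 0.1429] z.033 [0.4287 0.1446] z012 [0.4285 0.1458]
top cup_1_mid [(0.86, array([377.1, 235.8]), array([ 0.4379, -0.3061]))]
[(0.74, array([365. , 227.7, 389.4, 244.6]))]
[(0.83, array([189.6, 178.4, 302.1, 225.1]))]
[(0.77, array([118.5, 228.8, 137.2, 244.2])), (0.66, array([227.3, 230.8, 247.3, 250.7])), (0.6, array([228.6, 144.3, 244.9, 160.2])), (0.4, array([147.9, 250.5, 182. , 267.5]))]
side cup_1_mid [(0.88, array([266.6, 274.3]), array([ 0.439 , -0.2968]))]
[(0.85, array([256.8, 255.3, 278. , 285.1]))]
[(0.96, array([236.9, 174. , 303.8, 227.4]))]
[]
[0.6145 0.2556 0.014 ]
[ 0.6281 -0.0526  0.014 ]
[ 0.4974 -0.0559  0.014 ]
[0.4845 0.251  0.014 ]
```

Call:
{"method": "apply_moves", "body": {"increments": [0.03,-0.04,0.01,0,0,-0.11,0.03,-0.04,0.01,0,0,-0.11,0.03,-0.04,0.01,0,0,-0.11,0.03,-0.04,0.01,0,0,-0.11,0.03,-0.04,0.01,0,0,-0.11,0.03,-0.04,0.01,0,0,-0.11,0.03,-0.04,0.01,0,0,-0.11,0.03,-0.04,0.01,0,0,-0.11,0.02,-0.04,0,0,0,-0.11,0.02,-0.04,0,0,0,-0.11], "hand": 0}}

```text
t: 2.33
eef_pos: [0.4998, 0.2811, 0.3036]
ee_rot: [3.14, -0.0, -3.113]
force: [1.4, -0.0, -0.3]
width: 0.0876
```

Call:
{"method": "apply_moves", "body": {"increments": [0.026,-0.04,-0.03,0,0,0,0.026,-0.04,-0.03,0,0,0,0,-0.015,-0.01,0,0,0.01,0,0,0,0,0,0]}}

```text
t: 2.67
eef_pos: [0.5414, 0.1987, 0.2496]
ee_rot: [3.136, 0.005, -3.117]
force: [-0.6, -0.7, 0.3]
width: 0.0876
```

```bash
cat >> m.py <<'E'
def look(name,z,fn=None,cam='wrist'):
    st=arm.get_state(); 
    im=save(cam,fn,None,1.2) if fn else optics.grab_frame(cam)
    print('tcp',np.round(st['eef_pos'],4),'yaw',round(st['ee_rot'][2],3),'t',round(st['t'],1),'w',round(st['width'],4))
    for n in name.split():
        for l in finder.landmark_of(cam,n): print(n,round(l['conf'],2),np.round(l['point'],1),at_z(cam,l['point'],z,st)[:2])
        for l in finder.find_in(cam,n):
            b=l['box']; print(' box',round(l['conf'],2),np.round(b,1))
    return im,st
E
python3 -c "
from m import *
look('base_cup_mid',.0365,'w1.png')"
```

```text
tcp [0.5414 0.1987 0.2496] yaw -3.117 t 2.7 w 0.0876
base_cup_mid 0.75 [247.5 159.6] [0.5536 0.187 ]
 box 0.66 [220.6 140.9 276.5 189.8]
```

View pics/w1.png

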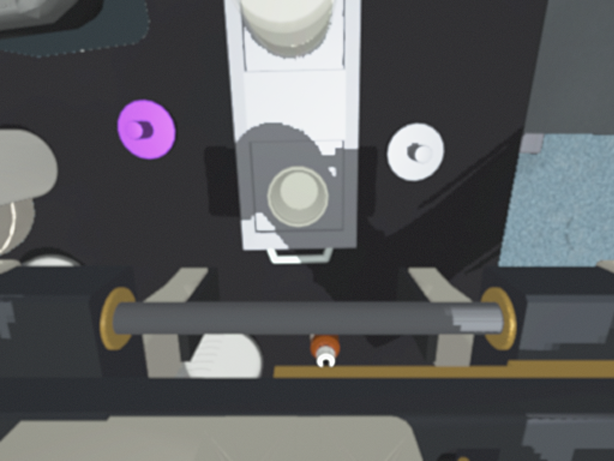

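```bash
cat >> m.py <<'E'
def rim(im,st,z,c0,r0,cam='wrist'):
    "refine a rim of outer radius .029 at height z by circle/ellipse fit of edge points near the predicted outline"
    g=cv2.GaussianBlur(cv2.cvtColor(im,cv2.COLOR_RGB2GRAY),(3,3),0).astype(float)
    pts=[]
    for a in np.arange(0,2*np.pi,np.pi/60):
        r=np.arange(r0*.75,r0*1.3,.5); x=c0[0]+r*np.cos(a); y=c0[1]+r*np.sin(a)
        v=cv2.remap(g.astype(np.float32),x.astype(np.float32)[None],y.astype(np.float32)[None],cv2.INTER_LINEAR)[0]
        d=np.diff(v); i=d.argmin()
        if d[i]<-5: pts.append((x[i],y[i]))
    e=cv2.fitEllipse(np.array(pts,np.float32)); p=at_z(cam,e[0],z,st)
    ms=[np.linalg.norm(at_z(cam,q,z,st)-p) for q in pts]
    print('ell',np.round(e[0],1),np.round(e[1],1),len(pts),'pos',p,'rad med',np.median(ms)); return p
E
python3 -c "
from m import *
im=cv2.resize(cv2.imread('pics/w1.png'),(512,384),interpolation=cv2.INTER_AREA)[...,::-1].copy(); st=arm.get_state()
for p in((248,163),): rim(im,st,.069,p,26)
print('centre',at_z('wrist',(248.3,163.3),.069,st),'cover disc',at_z('wrist',(415/1.2,152/1.2),.012,st))
for p in ((251,143),(344,143),(345,231),(255,232)): print(at_z('wrist',np.array(p)/1.2,.014,st))
for p in ((242,250),(357,247),(225,0),(360,0)): print(at_z('wrist',np.array(p)/1.2,.014,st))
"
```

```text
ell [247.9 163.4] [50.  50.7] 120 pos [0.5536 0.1902 0.069 ] rad med 0.02910234774006832
centre [0.5532 0.1901 0.069 ] cover disc [0.4297 0.1493 0.012 ]
[0.6061 0.1446 0.014 ]
[0.5069 0.1419 0.014 ]
[0.5003 0.2396 0.014 ]
[0.6034 0.2438 0.014 ]
[0.6189 0.2661 0.014 ]
[0.4853 0.2585 0.014 ]
[0.6287 0.0114 0.014 ]
[0.499  0.0083 0.014 ]
```

Call:
{"method": "apply_moves", "body": {"increments": [0.006,-0.0045,-0.035,0,0,0.008,0.006,-0.0045,-0.035,0,0,0.008,0,0,-0.035,0,0,0,0,0,-0.035,0,0,0,0,0,0,0,0,0,0,0,0,0,0,0]}}

```text
t: 3.32
eef_pos: [0.5581, 0.2036, 0.1174]
ee_rot: [3.126, 0.025, -3.088]
force: [0.0, -0.1, 1.2]
width: 0.0877
```

Call:
{"method": "apply_moves", "body": {"increments": [-0.0045,-0.0136,-0.01,0,0,0,0,0,0,0,0,0,0,0,0,0,0,0]}}

```text
t: 3.57
eef_pos: [0.5561, 0.1946, 0.1135]
ee_rot: [3.123, 0.032, -3.083]
force: [0.0, 1.0, 0.9]
width: 0.0877
```

```bash
python3 -c "
from m import *
print(np.round(arm.get_state()['qd'],3))
im,st=look('base_cup_mid',.0365,'w2.png'); print(st['ee_rot'],st['q'])
M=optics.camera_model('wrist')['T_tool_cam']"
```

```text
[ 0.006 -0.024  0.001 -0.006 -0.023  0.003]
tcp [0.5561 0.1946 0.1135] yaw -3.083 t 3.6 w 0.0877
base_cup_mid 0.78 [263.6 195.8] [0.553 0.189]
 box 0.7 [221.2 166.5 307.3 245.5]
[ 3.1232  0.0316 -3.0829] [ 0.6703  0.309  -0.3731  0.0042 -0.8523 -0.6139]
```

View pics/w2.png

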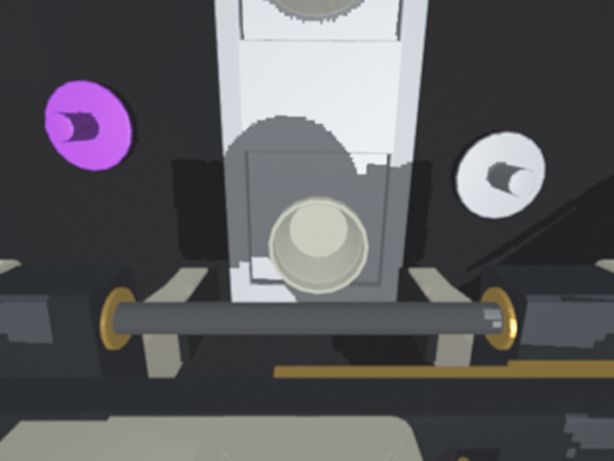

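```bash
cat >> m.py <<'E'
def to(x,y,z,yaw=-3.1,st=None):
    st=st or arm.get_state(); e=R.from_euler('xyz',[np.pi,0,yaw])*R.from_euler('xyz',st['ee_rot']).inv()
    print('GO',np.round(np.array([x,y,z])-st['eef_pos'],4),np.round(e.as_rotvec(),3))
E
python3 -c "
from m import *
im=cv2.resize(cv2.imread('pics/w2.png'),(512,384),interpolation=cv2.INTER_AREA)[...,::-1].copy(); st=arm.get_state()
p=rim(im,st,.069,(265.8,204),41); to(p[0],p[1],.056)
"
```

```text
ell [264.2 205.5] [79.5 85.4] 115 pos [0.5522 0.1851 0.069 ] rad med 0.028590809429797404
GO [-0.0036 -0.0092 -0.0569] [-0.02   0.03  -0.017]
```

Call:
{"method": "apply_moves", "body": {"increments": [-0.0035,-0.0075,-0.015,-0.02,0.03,-0.015,0,0,-0.02,0,0,0,0,0,-0.015,0,0,0,0,0,0,0,0,0]}}

```text
t: 4.05
eef_pos: [0.5554, 0.19, 0.0677]
ee_rot: [3.137, 0.008, -3.097]
force: [-0.2, 0.1, 0.4]
width: 0.0876
```

```bash
python3 -c "
from m import *
print(arm.get_state()['ee_rot']);to(.5525,.187,.056)"
```

```text
[ 3.1366  0.0082 -3.0972]
GO [-0.0029 -0.003  -0.0117] [-0.005  0.008 -0.003]
```

Call:
{"method": "apply_moves", "body": {"increments": [-0.002,-0.002,-0.008,-0.005,0.008,0,-0.001,-0.001,-0.005,0,0,0,0,0,0,0,0,0]}}

```text
t: 4.3
eef_pos: [0.5536, 0.188, 0.0563]
ee_rot: [3.14, 0.002, -3.096]
force: [-0.1, -1.2, -0.6]
width: 0.0874
```

Call:
{"method": "apply_moves", "body": {"increments": [0,0,0,0,0,0,0,0,0,0,0,0,0,0,0,0,0,0,0,0,0,0,0,0,0,0,0,0,0,0,0,0,0,0,0,0,0,0,0,0,0,0,0,0,0,0,0,0], "hand": 1, "force": 15}}

```text
t: 4.97
eef_pos: [0.5547, 0.1888, 0.0591]
ee_rot: [3.138, 0.005, -3.096]
force: [0.4, 0.2, -0.8]
width: 0.058
```

Call:
{"method": "apply_moves", "body": {"increments": [0,0,0.03,0,0,0,0,0,0.035,0,0,0,0,0,0.035,0,0,0,-0.025,0,0.035,0,0,0,-0.03,0,0.02,0,0,0,-0.03,-0.01,0,0,0,0,-0.02,-0.03,0,0,0,0,0,-0.035,0,0,0,0,0,-0.035,0,0,0,0,0,-0.035,0,0,0,0,0,-0.035,0,0,0,0,0,-0.035,0,0,0,0,0,-0.03,0,0,0,0,0,0,0,0,0,0]}}

```text
t: 6.13
eef_pos: [0.4419, -0.0652, 0.2188]
ee_rot: [3.137, 0.008, -3.089]
force: [0.2, 0.5, -1.8]
width: 0.0586
```

```bash
python3 -c "
from m import *
to(.46,-.07,.056)"
```

```text
GO [ 0.0181 -0.0048 -0.1628] [-0.005  0.007 -0.011]
```

Call:
{"method": "apply_moves", "body": {"increments": [0.01,-0.003,-0.03,-0.005,0.007,-0.01,0.005,-0.002,-0.035,0,0,0,0,0,-0.035,0,0,0,0,0,-0.03,0,0,0,0,0,-0.015,0,0,0,0,0,-0.006,0,0,0,0,0,0,0,0,0]}}

```text
t: 6.72
eef_pos: [0.458, -0.0736, 0.0654]
ee_rot: [3.141, 0.01, -3.107]
force: [0.5, 0.1, 0.2]
width: 0.0581
```

Call:
{"method": "apply_moves", "body": {"increments": [0,0,-0.005,0,0.01,0,0,0,-0.004,0,0,0,0,0,-0.003,0,0,0,0,0,0,0,0,0]}}

```text
t: 7.05
eef_pos: [0.4606, -0.0727, 0.0554]
ee_rot: [3.14, 0.003, -3.106]
force: [0.3, -0.2, -1.4]
width: 0.0581
```

Call:
{"method": "apply_moves", "body": {"increments": [0,0,-0.002,0,0,0,0,0,0,0,0,0,0,0,0,0,0,0,0,0,0,0,0,0,0,0,0.03,0,0,0,0,0,0.04,0,0,0,0,0,0.04,0,0,0,0,0,0.04,0,0,0,0,0,0.04,0,0,0,0,0.02,0.04,0,0,0,0.025,0.03,0.02,0,0,0,0.025,0.03,0,0,0,0,0.025,0.02,0,0,0,0,0.02,0.01,0,0,0,0,0,0,0,0,0,0,0,0,0,0,0,0,0,0,0,0,0,0], "hand": 0}}

```text
t: 8.47
eef_pos: [0.5534, 0.0371, 0.3185]
ee_rot: [3.136, 0.016, -3.107]
force: [0.2, -0.0, -0.7]
width: 0.0877
```

```bash
python3 -c "
from m import *
im,st=look('bottle_mid base_cup_mid',.095,'w3.png'); print(st['ee_rot'],st['qd'])
org=lambda h:(h[...,0]<22)&(h[...,1]>120)&(h[...,2]>120)
c,k=blob(im,org,(100,0,420,260)); print(c,k,at_z('wrist',c,.186,st),at_z('wrist',c,.180,st))"
```

```text
tcp [0.5534 0.0371 0.3185] yaw -3.107 t 8.5 w 0.0877
 box 0.75 [216.3 114.1 283.5 187.4]
base_cup_mid 0.64 [326.7  83.6] [ 0.4767 -0.0669]
[ 3.1355  0.0162 -3.1072] [ 0.0019 -0.0054 -0.0056 -0.0018 -0.0055  0.0001]
(np.float64(253.91580161476355), np.float64(169.50288350634372)) 2601 [0.5583 0.0212 0.186 ] [0.5584 0.0225 0.18  ]
```

View pics/w3.png

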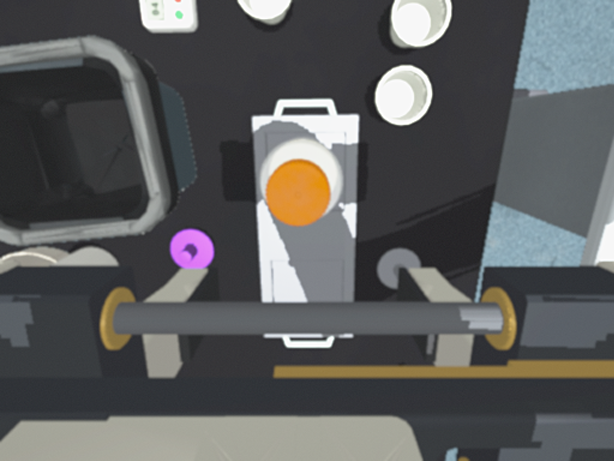

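Call:
{"method": "apply_moves", "body": {"increments": [0.004,-0.012,-0.02,-0.006,0.016,0.006,0.001,-0.004,-0.03,0,0,0,0,0,-0.03,0,0,0,0,0,-0.02,0,0,0,0,0,-0.01,0,0,0,0,0,0,0,0,0]}}

```text
t: 9.22
eef_pos: [0.5566, 0.0173, 0.2087]
ee_rot: [3.139, 0.008, -3.104]
force: [-0.6, 0.1, -0.3]
width: 0.0876
```

```bash
python3 -c "
from m import *
im,st=look('base_cup_mid',.0365); to(.5583,.0215,.183)
for p in((252,115),(357,115)): pass
org=lambda h:(h[...,0]<22)&(h[...,1]>120)&(h[...,2]>120)
c,k=blob(im,org,(100,0,420,235)); print(c,k,at_z('wrist',c,.186,st))"
```

```text
tcp [0.5566 0.0173 0.2087] yaw -3.104 t 9.2 w 0.0876
 box 0.94 [330.6  60.7 397.9 123.3]
GO [-0.0004  0.0036 -0.029 ] [-0.004  0.013  0.003]
(np.float64(244.6328806983511), np.float64(208.4287099903007)) 4124 [0.5645 0.0027 0.186 ]
```

Call:
{"method": "apply_moves", "body": {"increments": [0,0.0035,-0.01,-0.004,0.012,0,0,0,-0.01,0,0,0,0,0,-0.005,0,0,0,0,0,0,0,0,0]}}

```text
t: 9.7
eef_pos: [0.5607, 0.0225, 0.1887]
ee_rot: [3.14, 0.007, -3.103]
force: [0.2, 0.5, 0.2]
width: 0.0877
```

```bash
python3 -c "
from m import *
to(.5583,.0215,.183);print(arm.get_state()['force'])"
```

```text
GO [-0.0024 -0.001  -0.0057] [-0.002  0.007  0.003]
[0.1628 0.5259 0.1825]
```

Call:
{"method": "apply_moves", "body": {"increments": [-0.0025,-0.001,-0.006,0,0.007,0,0,0,0,0,0,0,0,0,0,0,0,0]}}

```text
t: 9.95
eef_pos: [0.5585, 0.0216, 0.1824]
ee_rot: [3.14, -0.0, -3.102]
force: [0.0, 0.0, 1.0]
width: 0.0874
```

Call:
{"method": "apply_moves", "body": {"increments": [0,0,0,0,0,0,0,0,0,0,0,0,0,0,0,0,0,0,0,0,0,0,0,0,0,0,0,0,0,0,0,0,0,0,0,0,0,0,0,0,0,0,0,0,0,0,0,0], "hand": 1, "force": 40}}

```text
t: 10.62
eef_pos: [0.5597, 0.0218, 0.1836]
ee_rot: [3.139, 0.003, -3.102]
force: [1.0, -0.7, -0.8]
width: 0.0538
```

Call:
{"method": "apply_moves", "body": {"increments": [0,0,0.01,0,0,0,0,0,0.02,0,0,0,0,0,0.02,0,0,0,0,0.01,0,0,0,0,-0.001,0.02,0,0,0,0,-0.001,0.025,0,0,0,0,-0.001,0.025,0,0,0,0,-0.001,0.025,0,0,0,0,-0.001,0.02,0,0,0,0,-0.001,0.015,0,0,0,0,0,0.01,0,0,0,0,0,0,0,0,0,0]}}

```text
t: 11.62
eef_pos: [0.5443, 0.1783, 0.2318]
ee_rot: [3.141, -0.015, -3.108]
force: [0.4, -1.0, -2.7]
width: 0.0542
```

```bash
python3 -c "
from m import *
to(.553,.190,.1836);im,st=look('bay_a tray',.004,'w4.png');print(st['force'])"
```

```text
GO [ 0.0087  0.0117 -0.0482] [-0.    -0.015  0.008]
tcp [0.5443 0.1783 0.2318] yaw -3.108 t 11.6 w 0.0542
bay_a 0.58 [244.2  26.4] [0.5603 0.0139]
 box 0.93 [184.1   1.4 304.2 223.7]
tray 0.71 [244.9 101.9] [0.5576 0.0969]
tray 0.59 [352.7 146.5] [0.4179 0.147 ]
 box 0.89 [185.5   0.  304.  225.5]
[ 0.3584 -1.0273 -2.6732]
```

View pics/w4.png

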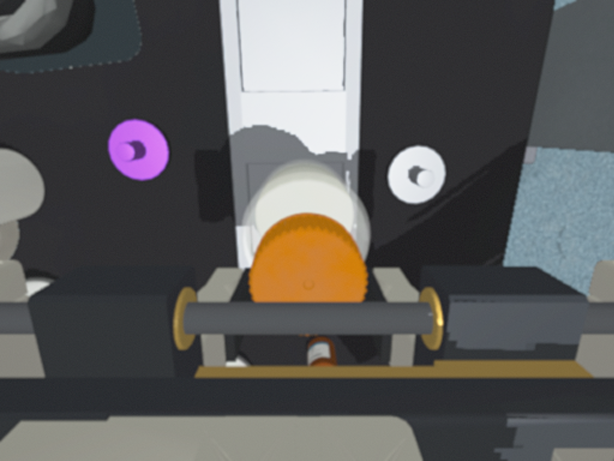

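```bash
python3 -c "
from m import *
for p in((238,91),(344,91),(249,163),(228,0),(359,0),(236,200),(359,180)): print(p,at_z('wrist',np.array(p)/1.2,.014))
to(.553,.190,.1836)"
```

```text
(238, 91) [0.6126 0.067  0.014 ]
(344, 91) [0.5094 0.0636 0.014 ]
(249, 163) [0.6029 0.1358 0.014 ]
(228, 0) [ 0.6199 -0.0103  0.014 ]
(359, 0) [ 0.5003 -0.0146  0.014 ]
(236, 200) [0.6171 0.1747 0.014 ]
(359, 180) [0.4886 0.1499 0.014 ]
GO [ 0.0083  0.0144 -0.0487] [-0.    -0.014  0.01 ]
```

Call:
{"method": "apply_moves", "body": {"increments": [0.005,0.008,-0.005,0,-0.014,0.008,0.002,0.003,-0.012,0,0,0,0,0,-0.012,0,0,0,0,0,0,0,0,0,0,0,0,0,0,0]}}

```text
t: 12.28
eef_pos: [0.5531, 0.1855, 0.2005]
ee_rot: [3.141, 0.002, -3.105]
force: [0.2, 1.1, -2.4]
width: 0.054
```

```bash
python3 -c "
from m import *
to(.552,.187,.1836)"
```

```text
GO [-0.0011  0.0015 -0.0169] [-0.001  0.002  0.005]
```

Call:
{"method": "apply_moves", "body": {"increments": [-0.001,0.0015,-0.006,0,0,0,0,0,-0.006,0,0,0,0,0,-0.004,0,0,0,0,0,0,0,0,0]}}

```text
t: 12.62
eef_pos: [0.5528, 0.1871, 0.1836]
ee_rot: [3.141, 0.003, -3.105]
force: [0.2, 0.4, -0.4]
width: 0.0538
```

Call:
{"method": "apply_moves", "body": {"increments": [0,0,0,0,0,0,0,0,0,0,0,0,0,0,0,0,0,0,0,0,0,0,0,0,0,0,0.02,0,0,0,0,0,0.03,0,0,0,0,0,0.03,0,0,0,-0.01,-0.03,0.02,0,0,0,-0.015,-0.035,0,0,0,0,-0.015,-0.035,0,0,0,0,-0.015,-0.035,0,0,0,0,-0.015,-0.035,0,0,0,0,-0.015,-0.03,0,0,0,0,-0.01,-0.03,-0.02,0,0,0,0,-0.015,-0.035,0,0,0,0,0,-0.035,0,0,0,0,0,-0.02,0,0,0,0,0,0,0,0,0,0,0,0,0,0,0], "hand": 0}}

```text
t: 14.2
eef_pos: [0.4545, -0.0676, 0.1847]
ee_rot: [3.138, 0.027, -3.103]
force: [-0.5, 0.2, 0.3]
width: 0.0881
```

```bash
python3 -c "
from m import *
im,st=look('base_cup_mid',.0325); to(.46,-.073,.056)
im,st=look('bottle_mid',.095,'s2.png','side'); org=lambda h:(h[...,0]<22)&(h[...,1]>120)&(h[...,2]>120)
im,st=look('bottle_mid base_cup_mid',.095,'t2.png','top')
c,k=blob(im,org,(190,170,295,230)); print(c,k,at_z('top',c,.186))
"
```

```text
tcp [ 0.4545 -0.0676  0.1847] yaw -3.103 t 14.2 w 0.0881
base_cup_mid 0.87 [254.3 176.3] [ 0.4607 -0.0725]
 box 0.66 [225.1 153.  287.3 211.8]
GO [ 0.0044 -0.006  -0.1299] [-0.005  0.029  0.002]
tcp [ 0.4556 -0.067   0.1859] yaw -3.102 t 14.3 w 0.0876
bottle_mid 0.77 [257.1 166.8] [0.5509 0.1929]
bottle_mid 0.58 [309.1 234.2] [ 0.5862 -0.2376]
bottle_mid 0.16 [228.4 191.2] [0.4123 0.0597]
 box 0.65 [246.4 163.4 268.1 196. ]
tcp [ 0.4555 -0.0668  0.1856] yaw -3.102 t 14.5 w 0.0875
bottle_mid 0.66 [220.2 195.6] [0.5637 0.1778]
bottle_mid 0.63 [378.1 236. ] [ 0.4375 -0.2895]
 box 0.55 [208.5 182.  238.3 212.9]
 box 0.18 [373.4 226.7 389.5 245.7]
(np.float64(219.0909090909091), np.float64(196.5)) 44 [0.5519 0.1731 0.186 ]
```

View pics/s2.png

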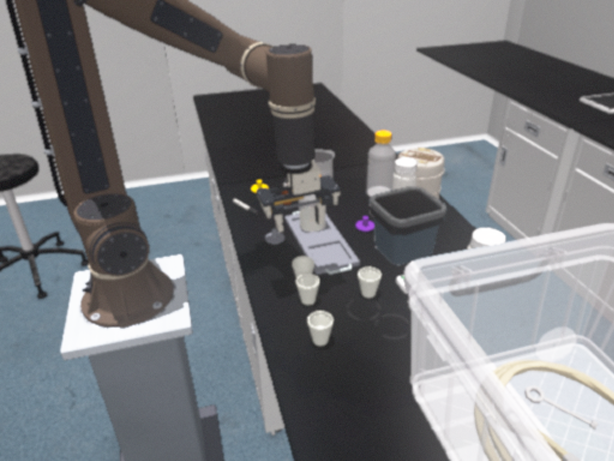

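Call:
{"method": "apply_moves", "body": {"increments": [0.004,-0.004,-0.02,-0.004,0.028,0,0,-0.002,-0.035,0,0,0,0,0,-0.035,0,0,0,0,0,-0.025,0,0,0,0,0,-0.008,0,0,0,0,0,0,0,0,0]}}

```text
t: 15.25
eef_pos: [0.4615, -0.073, 0.0604]
ee_rot: [3.14, 0.008, -3.101]
force: [0.5, 0.0, 0.1]
width: 0.0873
```

```bash
python3 -c "
from m import *
to(.4605,-.0725,.055)"
```

```text
GO [-0.001   0.0005 -0.0054] [-0.002  0.008  0.001]
```

Call:
{"method": "apply_moves", "body": {"increments": [-0.001,0,-0.006,0,0.008,0,0,0,0,0,0,0,0,0,0,0,0,0]}}

```text
t: 15.5
eef_pos: [0.4611, -0.0728, 0.0546]
ee_rot: [3.14, -0.001, -3.1]
force: [0.2, 0.8, 0.2]
width: 0.0877
```

Call:
{"method": "apply_moves", "body": {"increments": [0,0,0,0,0,0,0,0,0,0,0,0,0,0,0,0,0,0,0,0,0,0,0,0,0,0,0,0,0,0,0,0,0,0,0,0,0,0,0.03,0,0,0,0,0,0.04,0,0,0,0,0,0.03,0,0,0,0.02,0.02,0,0,0,0,0.03,0.03,0,0,0,0,0.03,0.025,0,0,0,0,0.015,0.015,0,0,0,0,0,0,0,0,0,0,0,0,0,0,0,0], "hand": 1, "force": 15}}

```text
t: 16.75
eef_pos: [0.5592, 0.0211, 0.1644]
ee_rot: [3.137, 0.006, -3.103]
force: [-0.7, -0.6, -1.3]
width: 0.0577
```

```bash
python3 -c "
from m import *
im,st=look('bay_b tray',.004,'w5.png');to(.5605,.016,.0585)"
```

```text
tcp [0.5592 0.0211 0.1644] yaw -3.103 t 16.8 w 0.0577
bay_b 0.62 [252.2 171. ] [0.5648 0.0125]
 box 0.88 [188.9  87.5 319.3 308.8]
 box 0.69 [189.2  85.  321.5 307.2]
GO [ 0.0025 -0.0036 -0.1063] [-0.005  0.006  0.004]
```

View pics/w5.png

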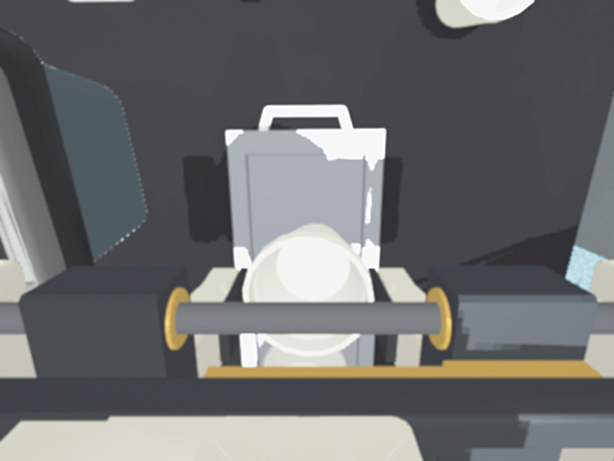

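Call:
{"method": "apply_moves", "body": {"increments": [0.001,-0.003,-0.03,-0.004,0.006,0.004,0,0,-0.035,0,0,0,0,0,-0.025,0,0,0,0,0,-0.005,0,0,0,0,0,0,0,0,0]}}

```text
t: 17.42
eef_pos: [0.5585, 0.0138, 0.0709]
ee_rot: [3.139, 0.008, -3.103]
force: [-0.0, -0.2, 0.1]
width: 0.0581
```

```bash
python3 -c "
from m import *
to(.561,.0165,.0585)"
```

```text
GO [ 0.0025  0.0027 -0.0124] [-0.003  0.007  0.003]
```

Call:
{"method": "apply_moves", "body": {"increments": [0.0025,0.0025,-0.006,-0.003,0.007,0,0,0,-0.004,0,0,0,0,0,-0.002,0,0,0,0,0,0,0,0,0]}}

```text
t: 17.75
eef_pos: [0.5628, 0.0162, 0.0623]
ee_rot: [-3.141, 0.004, -3.103]
force: [0.8, -0.9, -1.2]
width: 0.058
```

Call:
{"method": "apply_moves", "body": {"increments": [-0.0015,0,-0.003,0,0.003,0,0,0,-0.002,0,0,0,0,0,0,0,0,0]}}

```text
t: 18.0
eef_pos: [0.5631, 0.0165, 0.062]
ee_rot: [3.141, 0.005, -3.101]
force: [0.5, -0.4, -1.1]
width: 0.0582
```

Call:
{"method": "apply_moves", "body": {"increments": [0,0,-0.004,0,0,0,0,0,-0.003,0,0,0,0,0,0,0,0,0]}}

```text
t: 18.25
eef_pos: [0.5654, 0.017, 0.0599]
ee_rot: [3.141, 0.012, -3.099]
force: [0.3, 0.5, -1.9]
width: 0.0576
```

Call:
{"method": "apply_moves", "body": {"increments": [0,0,-0.001,0,0,0,0,0,0,0,0,0,0,0,0,0,0,0,0,0,0,0,0,0,0,0,0.03,0,-0.012,0,0,0,0.04,0,0,0,0,0,0.04,0,0,0,0,0,0.03,0,0,0,0,0.01,0,0,0,0,0,0,0,0,0,0,0,0,0,0,0,0,0,0,0,0,0,0], "hand": 0}}

```text
t: 19.25
eef_pos: [0.5644, 0.0268, 0.2035]
ee_rot: [-3.141, 0.023, -3.099]
force: [0.9, -0.4, 0.5]
width: 0.0874
```

```bash
python3 -c "
from m import *
im,st=look('base_cup_mid',.0365,'w6.png');print(st['ee_rot'],st['qd'])
look('cup_1_mid',.0325,None,'top'); look('cup_1_mid',.0325,None,'side')"
```

```text
tcp [0.5644 0.0268 0.2035] yaw -3.099 t 19.2 w 0.0874
 box 0.7 [232.4 144.9 292.9 202.9]
[-3.1415  0.0231 -3.0993] [ 0.0005  0.0011 -0.0037  0.0011  0.0026  0.0045]
tcp [0.5641 0.0265 0.2029] yaw -3.1 t 19.4 w 0.0877
cup_1_mid 0.76 [377.4 235.5] [ 0.4388 -0.307 ]
 box 0.51 [370.3 227.5 389.4 244.4]
tcp [0.5643 0.0266 0.2031] yaw -3.1 t 19.6 w 0.0879
cup_1_mid 0.8 [266.5 270.9] [ 0.4427 -0.2837]
 box 0.8 [255.7 258.5 278.2 286.1]
```

View pics/w6.png

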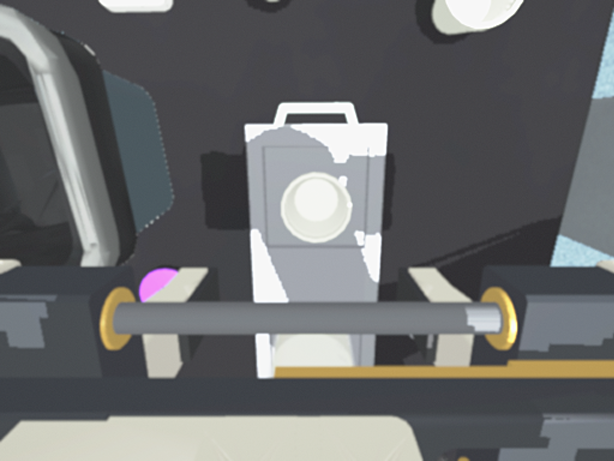

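```bash
python3 -c "
from m import *
im=cv2.resize(cv2.imread('pics/w6.png'),(512,384),interpolation=cv2.INTER_AREA)[...,::-1].copy(); st=arm.get_state()
p=rim(im,st,.069,(263.3,172.5),29.5); print(at_z('wrist',(263.3,172.5),.069))
for q in((264,147),(367,147),(264,246),(370,246)): print(at_z('wrist',np.array(q)/1.2,.014))
to(.61,-.165,.19)
"
```

```text
ell [263.7 172.1] [57.8 60.5] 120 pos [0.5608 0.0126 0.069 ] rad med 0.029253098787494686
[0.5612 0.013  0.069 ]
[ 0.612  -0.0304  0.014 ]
[ 0.5158 -0.0345  0.014 ]
[0.6113 0.0676 0.014 ]
[0.5042 0.0623 0.014 ]
GO [ 0.0455 -0.1917 -0.0135] [-0.001  0.023 -0.   ]
```

Call:
{"method": "apply_moves", "body": {"increments": [0.008,-0.035,0,0,0.012,0,0.008,-0.035,0,0,0.01,0,0.008,-0.035,0,0,0,0,0.008,-0.035,0,0,0,0,0.008,-0.03,0,0,0,0,0.006,-0.02,0,0,0,0,0,0,0,0,0,0,0,0,0,0,0,0,0,0,0,0,0,0]}}

```text
t: 20.45
eef_pos: [0.6118, -0.171, 0.2019]
ee_rot: [3.141, -0.001, -3.095]
force: [-0.0, 0.1, 0.9]
width: 0.088
```

```bash
cat >> m.py <<'E'
def cup(fn,z0=0):
    im,st=look('cup_1_mid',z0+.0325,fn); print(np.round(st['ee_rot'],3),np.abs(st['qd']).max().round(3))
    for l in finder.find_in('wrist','cup_1_mid'):
        b=l['box']; c=((b[0]+b[2])/2,(b[1]+b[3])/2)
        if l['conf']>.4: 
            try: rim(im,st,z0+.065,c,(b[2]-b[0])/2)
            except Exception as e: print(e)
    return im,st
E
python3 -c "
from m import *
cup('w7.png')"
```

```text
tcp [ 0.6118 -0.171   0.2019] yaw -3.095 t 20.4 w 0.088
cup_1_mid 0.56 [433.4  59.4] [ 0.4403 -0.3003]
 box 0.85 [401.9  19.  491.4  88.8]
[ 3.141 -0.001 -3.095] 0.005
ell [443.7  48.6] [85.3 90.3] 103 pos [ 0.4511 -0.3037  0.065 ] rad med 0.037898508569815574
```

View pics/w7.png

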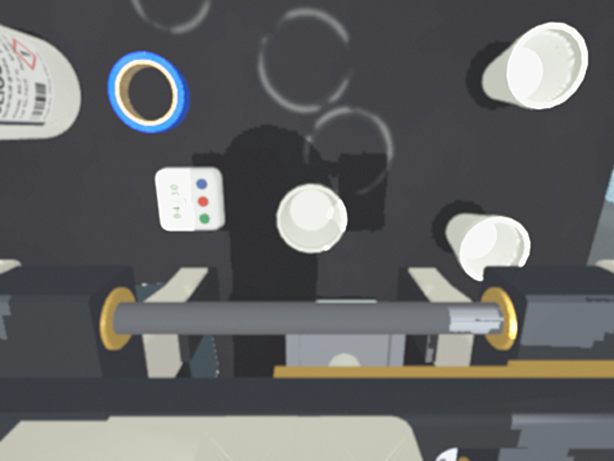

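```bash
python3 -c "
from m import *
im=cv2.resize(cv2.imread('pics/w7.png'),(512,384),interpolation=cv2.INTER_AREA)[...,::-1].copy(); st=arm.get_state()
p=rim(im,st,.065,(260,180.8),29); print(at_z('wrist',(260,180.8),.065))
print(at_z('wrist',(495/1.2,248/1.2),.065),at_z('wrist',(552/1.2,64/1.2),.065)); to(p[0],p[1],.055)
"
```

```text
ell [259.5 181.6] [57.  58.3] 120 pos [ 0.6088 -0.1733  0.065 ] rad med 0.029318837597536496
[ 0.6083 -0.1742  0.065 ]
[ 0.4502 -0.1544  0.065 ] [ 0.4359 -0.2998  0.065 ]
GO [-0.0032 -0.0035 -0.1475] [-0.001 -0.001 -0.007]
```

Call:
{"method": "apply_moves", "body": {"increments": [-0.001,0,-0.035,0,0,0,0,0,-0.035,0,0,0,0,0,-0.035,0,0,0,0,0,-0.02,0,0,0,0,0,-0.008,0,0,0,0,0,0,0,0,0]}}

```text
t: 21.15
eef_pos: [0.6131, -0.1647, 0.0703]
ee_rot: [-3.141, 0.01, -3.085]
force: [0.3, -0.8, 0.4]
width: 0.0876
```

```bash
python3 -c "
from m import *
to(.6105,-.171,.055)"
```

```text
GO [-0.0026 -0.0063 -0.0153] [-0.     0.01  -0.015]
```

Call:
{"method": "apply_moves", "body": {"increments": [-0.0025,-0.006,-0.007,0,0.01,-0.015,0,0,-0.006,0,0,0,0,0,-0.003,0,0,0,0,0,0,0,0,0]}}

```text
t: 21.48
eef_pos: [0.6131, -0.1704, 0.0571]
ee_rot: [-3.141, 0.005, -3.099]
force: [-0.1, -0.5, -0.6]
width: 0.0877
```

```bash
python3 -c "
from m import *
to(.6105,-.171,.055)"
```

```text
GO [-0.0026 -0.0006 -0.0021] [ 0.     0.005 -0.001]
```

Call:
{"method": "apply_moves", "body": {"increments": [-0.0015,0,-0.002,0,0,0,0,0,0,0,0,0,0,0,0,0,0,0,0,0,0,0,0,0,0,0,0,0,0,0,0,0,0,0,0,0,0,0,0,0,0,0], "hand": 1, "force": 15}}

```text
t: 22.07
eef_pos: [0.6132, -0.1707, 0.0582]
ee_rot: [-3.141, 0.01, -3.099]
force: [-0.5, 0.6, -1.3]
width: 0.0566
```

Call:
{"method": "apply_moves", "body": {"increments": [0,0,0.03,0,0,0,0,0,0.035,0,0,0,0,0,0.035,0,0,0,0,0.02,0.015,0,0,0,-0.006,0.035,0,0,0,0,-0.008,0.035,0,0,0,0,-0.008,0.035,0,0,0,0,-0.008,0.03,0,0,0,0,-0.008,0.02,0,0,0,0,-0.004,0.01,0,0,0,0,0,0,0,0,0,0,0,0,0,0,0,0]}}

```text
t: 23.07
eef_pos: [0.5668, 0.0209, 0.1778]
ee_rot: [3.14, 0.009, -3.102]
force: [0.0, -0.7, -0.7]
width: 0.0571
```

```bash
python3 -c "
from m import *
to(.564,.0155,.12)"
```

```text
GO [-0.0028 -0.0054 -0.0578] [-0.002  0.009  0.002]
```

Call:
{"method": "apply_moves", "body": {"increments": [-0.003,-0.005,-0.015,0,0.009,0,0,0,-0.02,0,0,0,0,0,-0.01,0,0,0,0,0,0,0,0,0,0,0,0,0,0,0]}}

```text
t: 23.48
eef_pos: [0.5643, 0.0115, 0.1296]
ee_rot: [3.141, -0.002, -3.106]
force: [0.6, 0.2, -0.5]
width: 0.0568
```

```bash
python3 -c "
from m import *
look('cup_1_mid',.1,'w8.png'); to(.564,.0155,.088)"
```

```text
tcp [0.5643 0.0115 0.1296] yaw -3.106 t 23.5 w 0.0568
GO [-0.0008  0.0034 -0.0427] [-0.002  0.     0.005]
```

View pics/w8.png

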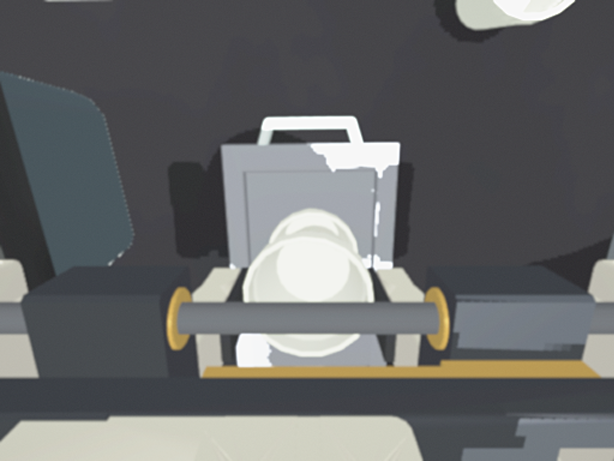

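Call:
{"method": "apply_moves", "body": {"increments": [-0.001,0.002,-0.01,0,0,0.005,0,0,-0.015,0,0,0,0,0,-0.008,0,0,0,0,0,0,0,0,0]}}

```text
t: 23.97
eef_pos: [0.5656, 0.0148, 0.0983]
ee_rot: [3.138, 0.006, -3.099]
force: [-1.3, 0.0, -0.9]
width: 0.0569
```

```bash
python3 -c "
from m import *
to(.562,.0145,.088); print(arm.get_state()['force'])"
```

```text
GO [-0.0036 -0.0003 -0.0103] [-0.004  0.006 -0.001]
[-1.3388  0.028  -0.8638]
```

Call:
{"method": "apply_moves", "body": {"increments": [-0.004,0,-0.004,-0.003,0.006,0,-0.001,0,-0.004,0,0,0,0,0,0,0,0,0]}}

```text
t: 24.22
eef_pos: [0.5609, 0.0152, 0.0902]
ee_rot: [3.141, 0.001, -3.098]
force: [0.7, 0.9, -0.3]
width: 0.0567
```

```bash
python3 -c "
from m import *
to(.562,.0145,.088); print(arm.get_state()['force'])"
```

```text
GO [ 0.0011 -0.0007 -0.0022] [-0.     0.001 -0.002]
[ 0.7449  0.9043 -0.3438]
```

Good; ease down and release, then rise and look.

Call:
{"method": "apply_moves", "body": {"increments": [0.001,0,-0.003,0,0,0,0,0,0,0,0,0,0,0,0,0,0,0]}}

```text
t: 24.47
eef_pos: [0.5626, 0.0156, 0.0882]
ee_rot: [3.141, 0.003, -3.097]
force: [-0.1, 0.1, -0.9]
width: 0.0571
```

Call:
{"method": "apply_moves", "body": {"increments": [0,0,0,0,0,0,0,0,0,0,0,0,0,0,0,0,0,0,0,0,0,0,0,0,0,0,0.03,0,0,0,0,0,0.04,0,0,0,0,0,0.04,0,0,0,0,0.005,0.02,0,0,0,0,0,0,0,0,0,0,0,0,0,0,0], "hand": 0}}

```text
t: 25.3
eef_pos: [0.5606, 0.0195, 0.2233]
ee_rot: [-3.141, -0.0, -3.098]
force: [0.2, 0.6, -0.2]
width: 0.0875
```

```bash
python3 -c "
from m import *
cup('w9.png',.03); to(.45,-.14,.2)"
```

```text
tcp [0.5606 0.0195 0.2233] yaw -3.098 t 25.3 w 0.0875
 box 0.28 [201.7  92.3 313.3 314. ]
[-3.141 -0.    -3.098] 0.035
GO [-0.1095 -0.1591 -0.0207] [ 0.002 -0.005 -0.001]
```

View pics/w9.png

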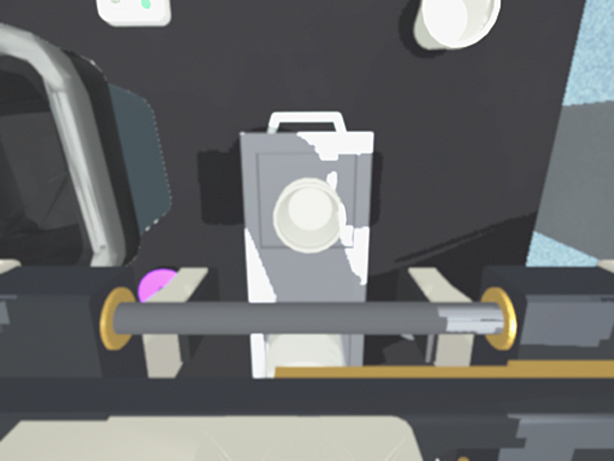

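The first cup is nested upright: its rim is centred at (309,215) in the bay. Next is the cup near (0.45, -0.155).

Call:
{"method": "apply_moves", "body": {"increments": [-0.015,-0.025,-0.005,0,0,0,-0.02,-0.03,-0.005,0,0,0,-0.025,-0.035,0,0,0,0,-0.025,-0.035,0,0,0,0,-0.02,-0.03,0,0,0,0,-0.005,-0.01,0,0,0,0,0,0,0,0,0,0,0,0,0,0,0,0]}}

```text
t: 26.17
eef_pos: [0.4412, -0.1482, 0.1992]
ee_rot: [-3.138, -0.025, -3.097]
force: [-0.1, -0.1, -0.1]
width: 0.0875
```

```bash
python3 -c "
from m import *
im=cv2.resize(cv2.imread('pics/w9.png'),(512,384),interpolation=cv2.INTER_AREA)[...,::-1].copy()
rim(im,dict(eef_pos=[.5606,.0195,.2233],ee_rot=[-3.141,0,-3.098]),.095,(257.5,179),29.5)
cup('w10.png'); to(.451,-.151,.055)"
```

```text
ell [258.1 179.2] [60.9 62.7] 111 pos [0.5592 0.0112 0.095 ] rad med 0.030229148640750898
tcp [ 0.4412 -0.1482  0.1992] yaw -3.097 t 26.2 w 0.0875
cup_1_mid 0.69 [262.5  22.8] [ 0.4379 -0.3025]
cup_1_mid 0.4 [155.9 287.7] [ 0.5533 -0.0078]
cup_1_mid 0.33 [246.3 173.9] [ 0.4483 -0.1535]
 box 0.82 [230.5   0.  296.3  53.6]
[-3.138 -0.025 -3.097] 0.02
ell [263.4  24.2] [58.1 71.7] 120 pos [ 0.4382 -0.293   0.065 ] rad med 0.025787050455150784
GO [ 0.0084 -0.004  -0.1447] [ 0.005 -0.023 -0.005]
```

```bash
python3 -c "
from m import *
im=cv2.resize(cv2.imread('pics/w10.png'),(512,384),interpolation=cv2.INTER_AREA)[...,::-1].copy()
p=rim(im,dict(eef_pos=[.4412,-.1482,.1992],ee_rot=[-3.138,-.025,-3.097]),.065,(246,180),29); to(p[0]+.003,p[1]+.004,.055)"
```

```text
ell [245.  179.6] [57.6 58.7] 120 pos [ 0.4493 -0.1548  0.065 ] rad med 0.029019597927670185
GO [ 0.0096 -0.0038 -0.1447] [ 0.005 -0.023 -0.005]
```

Call:
{"method": "apply_moves", "body": {"increments": [0.008,-0.006,-0.03,0.005,-0.023,-0.005,0,-0.001,-0.035,0,0,0,0,-0.001,-0.035,0,0,0,0,0,-0.015,0,0,0,0,0,0,0,0,0]}}

```text
t: 26.78
eef_pos: [0.4571, -0.1513, 0.0829]
ee_rot: [-3.141, 0.01, -3.092]
force: [-1.0, -0.2, 0.6]
width: 0.0879
```

```bash
python3 -c "
from m import *
to(.452,-.151,.056)"
```

```text
GO [-0.0051  0.0003 -0.0269] [-0.     0.01  -0.008]
```

Call:
{"method": "apply_moves", "body": {"increments": [-0.006,0,-0.01,0,0.01,-0.008,-0.001,0,-0.01,0,0,0,0,0,-0.007,0,0,0,-0.001,0,-0.003,0,0.004,0,0,0,0,0,0,0]}}

```text
t: 27.2
eef_pos: [0.4514, -0.149, 0.0527]
ee_rot: [-3.141, -0.005, -3.097]
force: [-0.4, -0.2, 1.0]
width: 0.0878
```

```bash
python3 -c "
from m import *
to(.452,-.151,.056)"
```

```text
GO [ 0.0006 -0.002   0.0033] [ 0.    -0.005 -0.003]
```

Call:
{"method": "apply_moves", "body": {"increments": [0.0005,-0.002,0.003,0,0,0,0,0,0,0,0,0,0,0,0,0,0,0,0,0,0,0,0,0,0,0,0,0,0,0,0,0,0,0,0,0,0,0,0,0,0,0], "hand": 1, "force": 15}}

```text
t: 27.78
eef_pos: [0.4541, -0.1511, 0.0591]
ee_rot: [-3.141, 0.0, -3.097]
force: [-0.6, 0.9, -1.4]
width: 0.0581
```

Call:
{"method": "apply_moves", "body": {"increments": [0,0,0.03,0,0,0,0,0,0.035,0,0,0,0,0,0.035,0,0,0,0,0,0.03,0,0,0,0.012,0.02,0.01,0,0,0,0.02,0.03,0,0,0,0,0.022,0.032,0,0,0,0,0.022,0.03,0,0,0,0,0.015,0.025,0,0,0,0,0.008,0.015,0,0,0,0,0.002,0.004,0,0,0,0,0,0,0,0,0,0,0,0,0,0,0,0]}}

```text
t: 28.87
eef_pos: [0.5535, 0.0115, 0.206]
ee_rot: [3.14, -0.002, -3.101]
force: [-0.5, -0.2, -1.1]
width: 0.0583
```

```bash
python3 -c "
from m import *
to(.563,.0155,.17)"
```

```text
GO [ 0.0095  0.004  -0.036 ] [-0.002 -0.002  0.001]
```

Call:
{"method": "apply_moves", "body": {"increments": [0.006,0.003,-0.015,0,0,0,0.001,0,-0.02,0,0,0,0,0,-0.015,0,0,0,0,0,0,0,0,0]}}

```text
t: 29.2
eef_pos: [0.5584, 0.0105, 0.1556]
ee_rot: [3.139, -0.001, -3.104]
force: [-1.5, -1.0, -0.9]
width: 0.0574
```

```bash
python3 -c "
from m import *
to(.563,.0155,.117)"
```

```text
GO [ 0.0046  0.005  -0.0386] [-0.002 -0.001  0.004]
```

Call:
{"method": "apply_moves", "body": {"increments": [0.003,0.005,-0.008,0,0,0.004,0,0,-0.012,0,0,0,0,0,-0.008,0,0,0,0,0,0,0,0,0]}}

```text
t: 29.53
eef_pos: [0.5612, 0.013, 0.1282]
ee_rot: [3.139, 0.001, -3.103]
force: [0.2, 0.4, -1.4]
width: 0.0577
```

```bash
python3 -c "
from m import *
to(.563,.0155,.117)"
```

```text
GO [ 0.0018  0.0025 -0.0112] [-0.002  0.001  0.003]
```

Call:
{"method": "apply_moves", "body": {"increments": [0.0005,0.0025,-0.005,0,0,0,0,0,-0.005,0,0,0,0,0,0,0,0,0,0,0,0,0,0,0]}}

```text
t: 29.87
eef_pos: [0.5626, 0.0157, 0.1189]
ee_rot: [3.139, 0.003, -3.103]
force: [-0.6, 0.8, -0.7]
width: 0.0579
```

Call:
{"method": "apply_moves", "body": {"increments": [0,0,-0.003,0,0,0,0,0,0,0,0,0,0,0,0,0,0,0]}}

```text
t: 30.12
eef_pos: [0.5629, 0.0159, 0.1164]
ee_rot: [3.139, 0.004, -3.103]
force: [0.3, -0.2, -0.7]
width: 0.0582
```

Call:
{"method": "apply_moves", "body": {"increments": [0,0,0,0,0,0,0,0,0,0,0,0,0,0,0,0,0,0,0,0,0,0,0,0,0,0,0.03,0,0,0,0,0,0.04,0,0,0,0,0,0.04,0,0,0,0,0.005,0.02,0,0,0,0,0,0,0,0,0,0,0,0,0,0,0], "hand": 0}}

```text
t: 30.95
eef_pos: [0.5616, 0.0201, 0.2526]
ee_rot: [3.14, 0.003, -3.103]
force: [0.1, 0.7, -0.8]
width: 0.0874
```

```bash
python3 -c "
from m import *
im,st=look('cup_1_mid',.0885,'w11.png'); print(st['ee_rot']); rim(im,st,.121,(258,179),32); to(.4385,-.28,.24)"
```

```text
tcp [0.5616 0.0201 0.2526] yaw -3.103 t 30.9 w 0.0874
 box 0.49 [ 96.6   0.6 153.1  28.6]
[ 3.14    0.0028 -3.1029]
ell [258.6 176.7] [60.3 65. ] 112 pos [0.56   0.0104 0.121 ] rad med 0.031202713140077915
GO [-0.1222 -0.2998 -0.0105] [-0.001 -0.001  0.003]
```

View pics/w11.png

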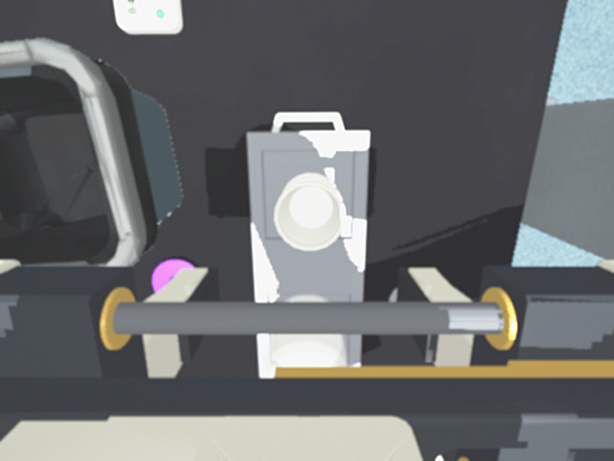

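The second cup is nested too: two rims are visible, nearly concentric, at (308,212). Now for the last loose cup.

Call:
{"method": "apply_moves", "body": {"increments": [-0.01,-0.03,0,0,0,0,-0.014,-0.035,0,0,0,0,-0.014,-0.035,0,0,0,0,-0.014,-0.035,0,0,0,0,-0.014,-0.035,0,0,0,0,-0.014,-0.035,-0.01,0,0,0,-0.014,-0.035,-0.01,0,0,0,-0.014,-0.035,-0.01,0,0,0,-0.01,-0.025,-0.01,0,0,0,-0.003,-0.012,0,0,0,0,0,0,0,0,0,0,0,0,0,0,0,0]}}

```text
t: 32.1
eef_pos: [0.4229, -0.3027, 0.1902]
ee_rot: [3.136, -0.031, -3.102]
force: [-0.3, -1.0, 0.1]
width: 0.0876
```

```bash
python3 -c "
from m import *
cup('w12.png');to(.44,-.296,.056)"
```

```text
tcp [ 0.4229 -0.3027  0.1902] yaw -3.102 t 32.1 w 0.0876
 box 0.68 [206.7 158.  267.6 216.9]
[ 3.136 -0.031 -3.102] 0.028
ell [236.4 188.6] [59.5 60.4] 120 pos [ 0.4382 -0.3011  0.065 ] rad med 0.029235519730299715
GO [ 0.0153  0.0057 -0.1358] [-0.003 -0.028 -0.002]
```

Call:
{"method": "apply_moves", "body": {"increments": [0.01,0.004,-0.02,-0.003,-0.028,0,0.003,0,-0.03,0,0,0,0,0,-0.03,0,0,0,0,0,-0.015,0,0,0,0,0,0,0,0,0]}}

```text
t: 32.72
eef_pos: [0.4438, -0.2939, 0.098]
ee_rot: [-3.138, 0.012, -3.09]
force: [0.2, 0.4, 0.4]
width: 0.0876
```

```bash
python3 -c "
from m import *
to(.441,-.297,.056)"
```

```text
GO [-0.0028 -0.0031 -0.042 ] [ 0.003  0.012 -0.01 ]
```

Call:
{"method": "apply_moves", "body": {"increments": [-0.005,-0.003,-0.015,0.003,0.012,-0.01,-0.001,0,-0.015,0,0,0,0,0,-0.008,0,0,0,0,0,-0.003,0,0.004,0,0,0,0,0,0,0]}}

```text
t: 33.13
eef_pos: [0.4422, -0.2947, 0.0598]
ee_rot: [-3.139, 0.0, -3.093]
force: [0.1, 0.5, -0.7]
width: 0.0874
```

```bash
python3 -c "
from m import *
to(.441,-.297,.056)"
```

```text
GO [-0.0012 -0.0023 -0.0038] [ 0.002  0.    -0.007]
```

Call:
{"method": "apply_moves", "body": {"increments": [-0.001,-0.002,-0.004,0,0,-0.007,0,0,0,0,0,0,0,0,0,0,0,0,0,0,0,0,0,0,0,0,0,0,0,0,0,0,0,0,0,0,0,0,0,0,0,0], "hand": 1, "force": 15}}

```text
t: 33.72
eef_pos: [0.4437, -0.2973, 0.0595]
ee_rot: [-3.137, 0.006, -3.099]
force: [-0.2, 0.9, -0.7]
width: 0.0583
```

Call:
{"method": "apply_moves", "body": {"increments": [0,0,0.03,0,0,0,0,0,0.035,0,0,0,0,0,0.035,0,0,0,0,0.01,0.03,0,0,0,0.006,0.025,0.02,0,0,0,0.013,0.033,0.015,0,0,0,0.014,0.035,0,0,0,0,0.014,0.035,0,0,0,0,0.014,0.035,0,0,0,0,0.014,0.035,0,0,0,0,0.014,0.035,0,0,0,0,0.014,0.03,0,0,0,0,0.008,0.02,0,0,0,0,0.004,0.008,0,0,0,0,0,0,0,0,0,0,0,0,0,0,0,0]}}

```text
t: 35.05
eef_pos: [0.5571, 0.0194, 0.2336]
ee_rot: [3.141, 0.008, -3.104]
force: [0.6, -0.2, -0.3]
width: 0.058
```

```bash
python3 -c "
from m import *
to(.563,.0155,.19)"
```

```text
GO [ 0.0059 -0.0039 -0.0436] [-0.001  0.008  0.004]
```

Call:
{"method": "apply_moves", "body": {"increments": [0.004,-0.003,-0.015,0,0.006,0.004,0,0,-0.02,0,0,0,0,0,-0.015,0,0,0,0,0,0,0,0,0]}}

```text
t: 35.38
eef_pos: [0.5602, 0.0122, 0.1814]
ee_rot: [3.14, 0.002, -3.103]
force: [-0.2, -0.6, -0.7]
width: 0.0582
```

```bash
python3 -c "
from m import *
to(.563,.0155,.143)"
```

```text
GO [ 0.0028  0.0033 -0.0384] [-0.002  0.002  0.003]
```

Call:
{"method": "apply_moves", "body": {"increments": [0.001,0.0035,-0.008,0,0,0,0,0,-0.012,0,0,0,0,0,-0.008,0,0,0,0,0,0,0,0,0]}}

```text
t: 35.72
eef_pos: [0.5609, 0.0124, 0.152]
ee_rot: [3.14, 0.002, -3.107]
force: [-0.1, 0.0, -0.4]
width: 0.058
```

```bash
python3 -c "
from m import *
to(.563,.0155,.143)"
```

```text
GO [ 0.0021  0.0031 -0.009 ] [-0.001  0.002  0.007]
```

Call:
{"method": "apply_moves", "body": {"increments": [0.001,0.003,-0.005,0,0,0.006,0,0,-0.004,0,0,0,0,0,-0.002,0,0,0,0,0,0,0,0,0]}}

```text
t: 36.05
eef_pos: [0.5628, 0.0153, 0.1413]
ee_rot: [3.14, 0.004, -3.101]
force: [-0.1, 0.9, -0.2]
width: 0.0581
```

Call:
{"method": "apply_moves", "body": {"increments": [0,0,0,0,0,0,0,0,0,0,0,0,0,0,0,0,0,0,0,0,0,0,0,0,0,0,0.03,0,0,0,0,0,0.04,0,0,0,0,0,0.04,0,0,0,0,0.005,0.02,0,0,0,0,0,0,0,0,0,0,0,0,0,0,0], "hand": 0}}

```text
t: 36.88
eef_pos: [0.5617, 0.0199, 0.2789]
ee_rot: [3.141, 0.005, -3.1]
force: [-0.4, -0.2, -0.8]
width: 0.0878
```

```bash
python3 -c "
from m import *
im,st=look('cover_knob',.03,'w13.png'); rim(im,st,.147,(258,179),32)
im=save('side','s3.png',(160,80,400,280),2.5)"
```

```text
tcp [0.5617 0.0199 0.2789] yaw -3.1 t 36.9 w 0.0878
cover_knob 0.59 [150.9 229.3] [0.7133 0.1227]
cover_knob 0.53 [343.5 246.8] [0.4279 0.1386]
 box 0.84 [133.1 209.8 173.  239.3]
 box 0.75 [322.6 227.6 334.2 253.9]
ell [258.5 175.9] [57.9 67.4] 107 pos [0.5606 0.0094 0.147 ] rad med 0.031798261156244165
```

View pics/s3.png

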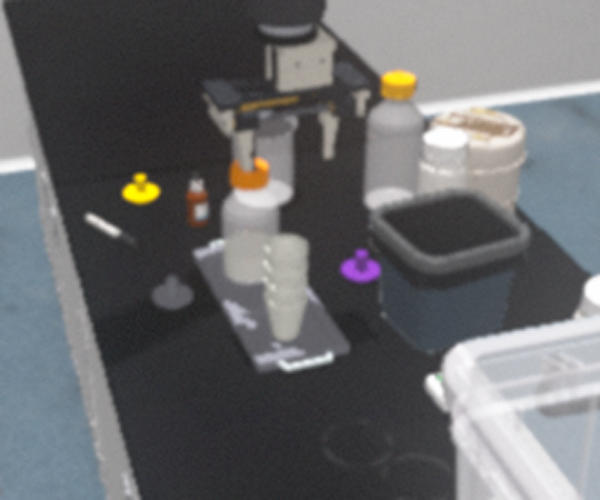

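Call:
{"method": "apply_moves", "body": {"increments": [-0.015,0.015,0,0,0,-0.12,-0.015,0.015,0,0,0,-0.12,-0.015,0.015,0,0,0,-0.12,-0.015,0.015,0,0,0,-0.12,-0.015,0.015,0,0,0,-0.12,-0.015,0.015,0,0,0,-0.12,-0.015,0.015,0,0,0,-0.12,-0.01,0.012,0,0,0,-0.12,0,0.01,0,0,0,-0.12,0,0,0,0,0,-0.12,0,0,0,0,0,-0.12,0,0,0,0,0,-0.12,0,0,0,0,0,-0.12,0,0,0,0,0,-0.05,0,0,0,0,0,0,0,0,0,0,0,0]}}

```text
t: 38.42
eef_pos: [0.4311, 0.1458, 0.2538]
ee_rot: [-3.107, -0.003, 1.505]
force: [-0.3, -0.3, -0.3]
width: 0.0876
```

```bash
python3 -c "
from m import *
im,st=look('cover_knob',.03,'w14.png'); print(st['ee_rot']); to(.432,.150,.2,1.61)"
```

```text
tcp [0.4311 0.1458 0.2538] yaw 1.505 t 38.4 w 0.0876
cover_knob 0.63 [245.4 127.7] [0.3717 0.1364]
 box 0.67 [476.  144.6 512.  186.7]
 box 0.58 [223.6 103.8 263.5 152.1]
[-3.1069 -0.0027  1.5052]
GO [ 0.0006  0.004  -0.0543] [-0.004 -0.034  0.104]
```

View pics/w14.png

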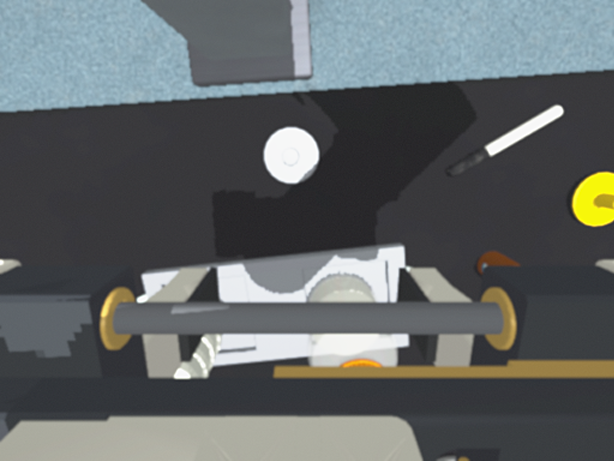

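The side view shows a straight stack of four rims and an upright bottle. The cover was knocked aside: it now shows at (290,156), about (0.372, 0.136). I'll follow it.

Call:
{"method": "apply_moves", "body": {"increments": [-0.02,-0.005,-0.02,0,-0.017,0.05,-0.015,-0.004,-0.025,0,-0.017,0.05,-0.01,-0.002,-0.02,0,0,0,-0.004,0,-0.01,0,0,0,0,0,0,0,0,0,0,0,0,0,0,0]}}

```text
t: 39.07
eef_pos: [0.3816, 0.1342, 0.1772]
ee_rot: [3.138, -0.005, 1.618]
force: [-0.0, 0.2, -0.1]
width: 0.0879
```

```bash
cat >> m.py <<'E'
def cov(fn):
    im,st=look('cover_knob',.03,fn); print(np.round(st['ee_rot'],3))
    for l in finder.find_in('wrist','cover_knob'):
        b=np.array(l['box']).astype(int)
        lo=lambda h:(h[...,1]<60)&(h[...,2]>90)
        try:
            c,k=blob(im,lo,(max(b[0]-6,0),max(b[1]-6,0),b[2]+6,b[3]+6)); print('blob',np.round(c,1),k,at_z('wrist',c,.012,st))
        except Exception as e: print(e)
E
python3 -c "
from m import *
cov('w15.png');to(.376,.133,.03,1.61)"
```

```text
tcp [0.3816 0.1342 0.1772] yaw 1.618 t 39.1 w 0.0879
cover_knob 0.82 [252.9 174. ] [0.3733 0.1307]
 box 0.73 [227.1 141.7 280.9 198.6]
[ 3.138 -0.005  1.618]
blob [253.7 170. ] 2420 [0.3729 0.1314 0.012 ]
GO [-0.0065 -0.0018 -0.1479] [-0.006  0.005 -0.006]
```

Call:
{"method": "apply_moves", "body": {"increments": [-0.005,-0.003,-0.03,-0.005,0.004,0,0,0,-0.035,0,0,0,0,0,-0.03,0,0,0,0,0,-0.02,0,0,0,0,0,0,0,0,0]}}

```text
t: 39.68
eef_pos: [0.3833, 0.1358, 0.0647]
ee_rot: [3.129, -0.01, 1.616]
force: [-0.3, 0.3, 0.0]
width: 0.0876
```

```bash
python3 -c "
from m import *
cov('w16.png');to(.3765,.130,.029,1.61)"
```

```text
tcp [0.3833 0.1358 0.0647] yaw 1.616 t 39.7 w 0.0876
 box 0.65 [211.1 158.6 288.  241.7]
[ 3.129 -0.01   1.616]
blob [250.6 198.6] 5330 [0.3725 0.1314 0.012 ]
GO [-0.0089 -0.0078 -0.0396] [-0.015  0.017 -0.007]
```

Call:
{"method": "apply_moves", "body": {"increments": [-0.01,-0.006,-0.01,-0.014,0.016,0,-0.001,0,-0.01,0,0,0,0,0,-0.006,0,0,0,0,0,0,0,0,0]}}

```text
t: 40.22
eef_pos: [0.3755, 0.1336, 0.0455]
ee_rot: [3.135, -0.007, 1.617]
force: [-0.1, -0.4, 0.3]
width: 0.0876
```

```bash
python3 -c "
from m import *
cov('w16.png');to(.3765,.130,.028,1.61); print(arm.get_state()['force'])"
```

```text
tcp [0.3755 0.1336 0.0455] yaw 1.617 t 40.2 w 0.0876
cover_knob 0.93 [253.7 230.2] [0.3723 0.1316]
 box 0.6 [209.2 175.7 298.1 254.6]
[ 3.135 -0.007  1.617]
blob [253.4 221.2] 6561 [0.3738 0.1314 0.012 ]
GO [ 0.0002 -0.0041 -0.0183] [-0.008  0.007 -0.007]
[-0.0949 -0.7258  0.7152]
```

Call:
{"method": "apply_moves", "body": {"increments": [-0.001,-0.002,-0.008,-0.007,0.006,0,-0.001,0,-0.007,0,0,0,0,0,-0.003,0,0,0,0,0,0,0,0,0]}}

```text
t: 40.75
eef_pos: [0.3747, 0.1325, 0.0275]
ee_rot: [3.139, -0.002, 1.617]
force: [-0.8, 0.1, 0.1]
width: 0.0878
```

```bash
python3 -c "
from m import *
to(.3765,.131,.028,1.61); print(arm.get_state()['force'])"
```

```text
GO [ 0.0018 -0.0015  0.0005] [-0.002  0.002 -0.007]
[-0.7924  0.1339  0.0897]
```

Call:
{"method": "apply_moves", "body": {"increments": [0.0015,-0.001,0,0,0,0,0,0,0,0,0,0,0,0,0,0,0,0,0,0,0,0,0,0,0,0,0,0,0,0,0,0,0,0,0,0,0,0,0,0,0,0,0,0,0,0,0,0,0,0,0,0,0,0,0,0,0,0,0,0,0,0,0,0,0,0], "hand": 1, "force": 15}}

```text
t: 41.67
eef_pos: [0.3764, 0.1314, 0.0274]
ee_rot: [3.139, -0.001, 1.617]
force: [-0.0, 0.1, 0.0]
width: 0.0201
```

Call:
{"method": "apply_moves", "body": {"increments": [0,0,0,0,0,0,0,0,0,0,0,0,0,0,0.02,0,0,0,0,0,0.035,0,0,0,0,0,0.04,0,0,0,0,0,0.04,0,0,0,0,0,0.04,0,0,0,0,0,0.04,0,0,0,0.02,-0.015,0,0,0,0,0.03,-0.02,0,0,0,0,0.03,-0.02,0,0,0,0,0.03,-0.02,0,0,0,0,0.03,-0.02,0,0,0,0,0.025,-0.015,0,0,0,0,0.015,-0.008,0,0,0,0,0,0,0,0,0,0,0,0,0,0,0,0]}}

```text
t: 43.08
eef_pos: [0.5603, 0.0018, 0.2544]
ee_rot: [3.137, -0.001, 1.621]
force: [-0.5, 0.6, -1.3]
width: 0.0174
```

```bash
python3 -c "
from m import *
im,st=look('cover_knob',.2,'w17.png');to(.563,.0155,.2,1.61)"
```

```text
tcp [0.5603 0.0018 0.2544] yaw 1.621 t 43.1 w 0.0174
cover_knob 0.73 [256.9 240.9] [0.5826 0.0032]
 box 0.55 [209.4 181.1 303.  252.7]
GO [ 0.0036  0.0126 -0.0551] [-0.002  0.006 -0.013]
```

View pics/w17.png

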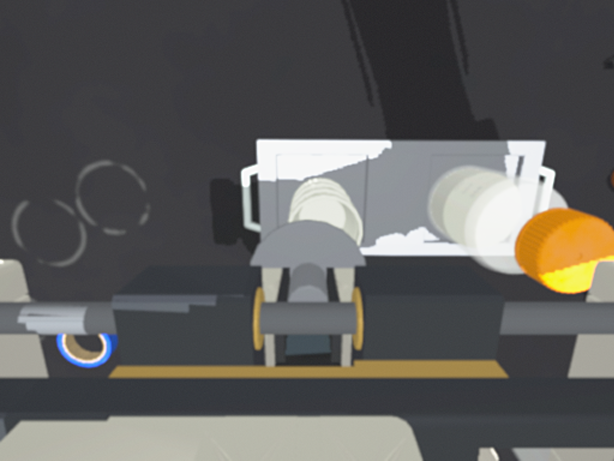

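Call:
{"method": "apply_moves", "body": {"increments": [0.002,0.008,-0.01,0,0.004,-0.01,0,0.004,-0.015,0,0,0,0,0,-0.015,0,0,0,0,0,0,0,0,0,0,0,0,0,0,0]}}

```text
t: 43.65
eef_pos: [0.559, 0.02, 0.2149]
ee_rot: [3.136, -0.004, 1.616]
force: [-0.8, 0.6, -0.1]
width: 0.0176
```

```bash
python3 -c "
from m import *
to(.563,.0155,.167,1.61)"
```

```text
GO [ 0.004  -0.0045 -0.0479] [-0.004  0.005 -0.006]
```

Call:
{"method": "apply_moves", "body": {"increments": [0.002,-0.004,-0.01,-0.004,0.005,0,0,0,-0.012,0,0,0,0,0,0,0,0,0,0,0,0,0,0,0]}}

```text
t: 43.98
eef_pos: [0.5616, 0.0173, 0.1938]
ee_rot: [3.139, -0.0, 1.619]
force: [-0.2, 0.0, 0.3]
width: 0.0172
```

```bash
python3 -c "
from m import *
to(.563,.0155,.167,1.61)"
```

```text
GO [ 0.0014 -0.0018 -0.0268] [-0.     0.003 -0.009]
```

Call:
{"method": "apply_moves", "body": {"increments": [0.0005,-0.002,-0.01,0,0,0,0,0,-0.006,0,0,0,0,0,0,0,0,0,0,0,0,0,0,0]}}

```text
t: 44.32
eef_pos: [0.563, 0.015, 0.1776]
ee_rot: [3.137, -0.001, 1.618]
force: [0.2, 0.3, -0.5]
width: 0.0173
```

```bash
python3 -c "
from m import *
to(.563,.0155,.167,1.61); print(arm.get_state()['force'])"
```

```text
GO [ 0.      0.0005 -0.0106] [-0.001  0.004 -0.008]
[ 0.1797  0.268  -0.4943]
```

Call:
{"method": "apply_moves", "body": {"increments": [0,0,-0.005,0,0,0,0,0,-0.004,0,0,0,0,0,0,0,0,0,0,0,0,0,0,0]}}

```text
t: 44.65
eef_pos: [0.5633, 0.0149, 0.1681]
ee_rot: [3.137, -0.001, 1.618]
force: [-0.5, 0.8, -0.2]
width: 0.0175
```

Call:
{"method": "apply_moves", "body": {"increments": [0,0,-0.0015,0,0,0,0,0,0,0,0,0,0,0,0,0,0,0]}}

```text
t: 44.9
eef_pos: [0.5636, 0.0148, 0.1673]
ee_rot: [3.136, -0.0, 1.619]
force: [-0.2, -1.4, 0.8]
width: 0.0177
```

Call:
{"method": "apply_moves", "body": {"increments": [0,0,0,0,0,0,0,0,0,0,0,0,0,0,0,0,0,0,0,0,0,0,0,0,0,0,0,0,0,0,0,0,0,0,0,0,0,0,0.02,0,0,0,0,0,0.03,0,0,0,0,0,0.03,0,0,0,0,0,0.02,0,0,0,0,0,0,0,0,0,0,0,0,0,0,0], "hand": 0}}

```text
t: 45.9
eef_pos: [0.562, 0.0145, 0.2702]
ee_rot: [3.139, 0.0, 1.618]
force: [-0.0, -0.5, -0.1]
width: 0.0863
```

```bash
python3 -c "
from m import *
look('cover_knob',.169,'w18.png'); look('cover_knob bottle_mid base_cup_mid',.169,'s4.png','side'); im,st=look('cover_knob',.169,'t4.png','top')
print([(l['conf'],l['point']) for l in finder.landmark_of('side','cover_knob')])
# predicted side pixels of the knob for correct placing
m=optics.camera_model('side')
for P in((.563,.0155,.169),(.563,.0155,.0365),(.552,.187,.095)):
    c=(np.array(m['world_to_cam'])@np.r_[P,1])[:3]; print(P,m['cx']+m['fx']*c[0]/-c[2],m['cy']+m['fy']*c[1]/c[2])
i=cv2.imread('pics/s4.png'); cv2.imwrite('pics/fin.png',cv2.resize(i[120:300,220:400],None,fx=3,fy=3))"
```

```text
tcp [0.562  0.0145 0.2702] yaw 1.618 t 45.9 w 0.0863
cover_knob 0.88 [258.9 191.3] [0.5588 0.0163]
cover_knob 0.54 [328.1 268.1] [0.6317 0.086 ]
 box 0.92 [225.4 152.1 287.1 222.5]
 box 0.58 [315.8 244.3 328.1 253.9]
tcp [0.5614 0.0142 0.2687] yaw 1.618 t 46.0 w 0.0875
cover_knob 0.53 [273.5 172.4] [0.5574 0.0129]
cover_knob 0.5 [306.9 181.9] [ 0.6396 -0.0758]
cover_knob 0.46 [216.8 152.3] [0.4073 0.2114]
 box 0.74 [267.4 173.4 284.6 183.6]
 box 0.66 [297.8 181.3 311.8 194. ]
 box 0.56 [210.5 149.8 223.7 160. ]
bottle_mid 0.77 [257.2 167.9] [0.5145 0.058 ]
 box 0.91 [245.2 142.4 269.9 193.7]
 box 0.7 [265.9 198.9 282.4 212.2]
 box 0.41 [264.5 188.3 279.9 191.2]
tcp [0.5616 0.0142 0.2689] yaw 1.618 t 46.4 w 0.0872
cover_knob 0.79 [125.4 236.8] [0.4449 0.4336]
cover_knob 0.59 [280.3 192.6] [0.5624 0.0031]
cover_knob 0.46 [237.9 149.4] [0.6871 0.1209]
 box 0.76 [120.8 226.5 137.8 247.3]
 box 0.64 [230.7 141.5 243.4 155.4]
[(0.53, [273.5, 172.4]), (0.5, [306.9, 181.9]), (0.46, [216.8, 152.3])]
(0.563, 0.0155, 0.169) 274.8883412705092 171.7697275575478
(0.563, 0.0155, 0.0365) 274.7337053456466 205.01858868564145
(0.552, 0.187, 0.095) 257.8301887290511 167.49731943140492
```

```bash
python3 -c "
from m import *
im=cv2.resize(cv2.imread('pics/w18.png'),(512,384),interpolation=cv2.INTER_AREA)[...,::-1].copy()
st=dict(eef_pos=[.562,.0145,.2702],ee_rot=[3.139,0,1.618])
for z in(.151,.155,.159): rim(im,st,z,(256.4,187.3),34)
s=cv2.resize(cv2.imread('pics/s4.png'),(512,384),interpolation=cv2.INTER_AREA)
g=cv2.cvtColor(s,cv2.COLOR_BGR2GRAY)
for r in range(164,214,2): print(r,' '.join('%3d'%v for v in g[r,258:294]))
to(.56,.0145,.33,1.61)"
```

```text
ell [256.7 182.9] [68.3 79.7] 73 pos [0.5557 0.0142 0.151 ] rad med 0.033656688700393254
ell [256.7 182.9] [68.3 79.7] 73 pos [0.5547 0.0142 0.155 ] rad med 0.03314875845244629
ell [256.7 182.9] [68.3 79.7] 73 pos [0.5537 0.0141 0.159 ] rad med 0.03264082820449922
164 183 184 184 183 183 181 179 177 175 170 162 152 139 106  71  52  52  52  54  54  54  55  54  53  54  55  56  54  54  53  54  56  56  56  56  56
166 176 177 177 176 174 171 170 167 162 156 152 147 137 105  73  56  56  56  54  55  56  55  54  56  56  55  53  55  54  55  54  55  54  54  55  57
168 166 165 164 165 163 162 160 157 155 150 146 139 129 104  79  75  80  83  80  71  62  57  55  55  56  55  55  54  54  54  54  55  56  55  56  57
170 154 155 155 153 151 152 151 149 145 141 140 137 128 105  90  95 102 103 101  89  71  57  54  53  55  55  52  56  55  54  55  56  54  55  56  54
172 162 159 157 156 154 153 153 150 148 144 137 129 119 105  96 100 106 108 104  93  77  68  62  59  56  54  54  56  55  55  55  55  55  55  55  56
174 166 167 167 166 166 167 166 161 147 128 114 106 103 100 101 103 106 105 103 101  98  96  94
[... 2216 characters left out ...]
 160 138 112  97  95  96  98 100  98  93  77  60  53  50
206 135 124 112 106 104 102 100 101 106 122 146 161 166 170 173 175 176 177 174 173 170 164 151 123 105  98  96  96  95  96  98  98  94  84  68  54
208 179 174 165 149 126 107 100  98 100 112 135 156 166 170 174 176 176 175 175 172 168 159 142 114 100  97  99  98  98  95  95  98  98  96  89  74
210 186 185 185 184 177 164 149 127 108 105 123 148 164 170 173 176 177 176 174 171 166 149 123 105 100  98  98  99  97  96  95  94  97  98  97  93
212 186 184 180 182 185 186 184 176 150 121 116 137 156 168 174 175 176 176 174 169 159 138 115 101  98  98 101  99  99  99  98  96  95  95  97  98
GO [-0.0017  0.0002  0.0607] [ 0.001  0.001 -0.008]
```

```bash
python3 -c "
from station import arm
print(arm.job_done(), arm.get_state()['t'])"
```

```text
the job is handed in; nothing more can be done
the job is handed in; nothing more can be done
```

I swapped the bottle and the tray's cup, nested all three loose cups into that cup, put the grey cover on top and handed the job in. The clock showed about 46 s, and there was no verdict. I found no fourth loose cup in any picture.

**Cover knocked aside:** during the run the cover moved about 6 cm. I found it again with the wrist camera and picked it up from its new spot.

**Last checks that agreed:**
- **Cover position:** in the side camera the knob sat within about 1.5 pixels (roughly 4 mm) of where it should be.
- **Cover level:** pixel values in that picture show the disc symmetric on the stack with the knob centred. I did not check its tilt towards or away from the side camera.
- **Bottle:** the side camera placed it within about 1 pixel of where I set it down in its new bay.
- **Stack:** the last pictures I viewed, before the cover went on, showed a straight stack of four rims and the bottle upright.

**Checks that failed or disagreed:**
- **Wrist camera offset:** it read about 3–4 mm off the arm's own position all along. I corrected for this by hand.
- **Ellipse fit of the cover disc:** this gave too large a radius (33 mm instead of 30 mm) and a centre about 3–4 mm off even after that correction, so I ignored it.
- **Top camera:** its network placed the cover about 12 mm off. I did not rely on it, as the gripper hung over the stack.
- **Final picture:** the viewer's 16-picture limit refused it, so I judged the finished stack with the cover on from pixel values alone.

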